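# Pin, drift and bolt a mould cover plate

## Robot

A 6-joint arm with a two-finger parallel gripper is mounted at the origin on the work surface. World frame = base frame: x ahead of the robot, y to its left, z up, the work surface at z = 0. Lengths are in m, angles in degrees, forces in N, time in s.
With the tool pointing down it reaches from about 0.425 to 0.95 m from the base axis. Payload 14.7 kg.
Tool frame: the origin (TCP) lies midway between the tips of the shut fingers; the grasp point (between the pads) lies 19 mm behind it (ctrl.hold_point_z is the distance from the TCP to the grasp point, in m); z points along the fingers, y is the direction in which the jaws open and shut (so a half turn about z gives the same grasp; the last joint's range is limited). The gripper opens to 85 mm and grips with 20 to 120 N. Pads are 22 mm wide; open, the fingers measure 114 mm over their backs; the gripper's body (76 mm by 85 mm) begins 54 mm behind the grasp point. The pads swing forward as they close: fully open they stand 13 mm farther back than shut.
Start: joints at [61.272, 27.513, 91.461, -0, 61.026, -2.67], TCP at [0.286, 0.584, 0.231] pointing down, gripper open.
Joint ranges: [-157.49, 157.49], [-46.99, 117.5], [13.45, 153.17], [-89.5, 269.5], [5.16, 153.95], [-167.48, 167.48]. Speed limits (degrees/s): [108.29, 108.29, 136.94, 172.46, 172.46, 172.46].

## Interface

Orientations are given as a 3x3 rotation matrix whose columns are the frame's x, y, z axes.
In Python, from bench import ctrl gives the robot as it stands.
- The arm moves only by the tool play_rows, never from a script. Its argument "plan" is text: rows parted by semicolons, each of 4 numbers parted by spaces: the shift along the world's x, y, z in units of 0.25 m (1.0 is 0.25 m), then the turn about the world's z in units of 180 degrees (1.0 is 180 degrees). A call has exactly 8 rows; each row is the pose to reach, as a shift and turn from the pose measured when the call began, turning the shorter way round; what a row does not reach only later rows make up. A row lasts 1/8 s, in which the tool goes at most 62.5 mm and 10.7 degrees, less where a joint would pass 70% of its speed; a pose out of reach is approached as far as the arm can. A call with a number of a shift or a turn outside -1 to 1 is refused whole. A call with a gripper value outside its range is refused whole. "hand" is the opening, from 0 (shut) to 1 (fully open), set as the call begins (left out, the last holds). The fingers move at their own pace and stop on an object; "newtons" is the grip in N (left out, the last holds). Time passes only in rows, so rows that repeat a pose let the fingers close, or fill a call up. It gives the time, the measured TCP pose, the force and the opening at its end, in the units of the state.
- ctrl.observe(): the state, without advancing time (a new reading comes with each control period).
- ctrl.capture(name): name is "scene" or "side" or "wrist"; returns a dict with "frame" (384x512x3 uint8, blue, green, red), "intrinsics" (3x3 intrinsics, pixels), "k1" (the pictures are not rectified: a ray, as slopes to the right and down, at radius r is drawn at 1 + k1 r^2 times it, then the intrinsics apply), "R" (3x3) and "t" (3): a world point X has camera coordinates R X + t. Camera axes: x right, y down, z forward; pixel columns grow to the right and rows downward; lengths in m; the calibration is good to about 2 mm. A picture is of the moment at which its call begins. There is no depth.
- ctrl.job_done(): hands the job in, once; it reports no verdict.
Trained networks look in the newest picture that a camera, given by its name, has taken for a name from the list of things; names that differ only in an ending like _2 or _b are one class to them, and where a whole thing is asked for, a point or a joint stands for the part that bears it (a point fixed in the world has none). Each returns a list of dicts, best first, with "p" (0 to 1); they miss things now and then, are a little off and sometimes report something else, mostly with a low value. They report only what shows in the picture. A call takes as long as a camera call.
- ctrl.search_frame(camera, target): "position" ([x, y, z] in m, in the coordinates of the camera as it stood for that picture, good to about 4 mm: the middle of the surface that is visible of it).
- ctrl.mark_of(camera, target): "position" ([x, y, z] in m, in the coordinates of the camera as it stood for that picture, good to about 4 mm: a listed point, or the origin of a listed thing).
The state is a dict: "time_s": time; "q": joint angles; "qd": joint speeds; "effort": joint torques, N m; "position": TCP position; "tcp_rot": TCP orientation; "wrist_force": force on the tool from outside, world axes, zero at the start; "ft_torque": the same for the moment, N m; "opening": opening from 0.0 (shut) to 1.0 (fully open).
Only numpy, scipy, OpenCV 4.12 (cv2) and the standard library are available. Lean on these libraries where they do the work, as an engineer would, in place of code of your own. Each camera call takes 0.05 s, during which the arm holds its last target.

## Task

Pull the retaining pin out of the hasp of the parts crate and put it in the grey tray, then lift the lid off and stand it, rim down, on the bench clear of the crate. Take the drift from the crate and push it fully home through the drift hole at the end of the cover plate into the mould, to bring the holes in line; leave it there while you fit every bolt from the crate in a bolt hole of the plate, heads fully down. Finally draw the drift, put it back in its nest in the crate, and leave the plate flat and the other things on the bench where they are.

Things in the scene. Friction and masses are not known exactly. Their poses are not given: they have to be found in the camera images.
- mould: Steel mould half, a fixed block 190 x 120 x 60 mm. Origin at the centre of its underside, x along its length, z up. Five plain vertical holes of 14 mm diameter run right through it (60 mm deep): four bolt holes at (+-45, +-42) mm and the drift hole at (78, 0). At (-78, 0) a fixed dowel, 12 mm in diameter, stands 15 mm above its top face.
- plate: Aluminium cover plate 190 x 120 x 12 mm, 0.75 kg, lying on the mould half with its top at 72 mm above the bench. Origin at its underside on the axis of its dowel hole (13 mm), which sits on the mould's dowel; x runs along its length, so its drift hole is at x = 156 mm. It can swing about the dowel and starts 1 to 2.6 degrees askew (its drift hole 3 to 7 mm off to one side). Its edges are flush with the mould's when it is true. It slides with a few newtons.
- mould_drift_hole (a point): Centre of the mouth of the drift hole (14 mm) in the mould's top face, 60 mm above the bench
- plate_drift_hole (a point): Centre of the plate's drift hole (14 mm), at the plate's top face; the end hole on the plate's centre line, farthest from the dowel
- crate: Fixed plywood parts crate, a block 125 x 144 x 60 mm. Origin at the centre of its underside, z up. Its top face has five square nests right through it: one of 15 mm at the centre for the drift, four of 14 mm at (+-32, +-45) mm for bolts. On its +x side a steel staple, whose opening (14 mm wide, facing +-y) is centred at x = 87.5, y = 25 mm, stands up through the lid's flange; the bridge of the staple is 79 to 85 mm above the bench.
- drift_nest (a point): Centre of the mouth of the drift's nest, in the crate's top face, 60 mm above the bench
- lid: Painted sheet steel cap, 125 x 144 x 50 mm, 0.45 kg, open underneath, standing on the crate over bolts and drift. Origin at the centre of its lower rim, z up; same axes as the crate when closed. On its +x side, at the rim, a flange 5 mm thick sticks out 50 mm (114 mm wide), with a slot (36 x 16 mm at x = 87.5, y = 25) over the crate's staple. It lifts straight up once the pin is out.
- lid_handle (a point): Middle of the lid's bar handle, 77 mm above the lid's rim. The bar runs along the lid's y, is 14 mm wide and 16 mm high, 100 mm long, with 20 mm of air beneath it; posts at y = +-42 mm.
- hasp_pin: Retaining pin, 60 g: a black upright grip 24 (x) x 14 (y) x 32 mm (z) with a steel rod, 8 mm in diameter and 68 mm long, that sticks out level from its foot towards its +y. Origin at the centre of the grip's underside, which stands on the lid's flange. The rod goes through the staple above the flange by 11 mm beyond it; pull it straight out towards its -y, at least 30 mm.
- tray: Fixed shallow grey plastic tray 110 x 140 x 22 mm, walls and floor 4 to 5 mm. Origin at the centre of its underside.
- drift: Steel drift pin, 0.15 kg. Origin on its axis at the underside of the head, z up. Above: a round head 22 mm in diameter, 36 mm high, to hold. Below: 26 mm of straight body, 13 mm in diameter, then a 28 mm taper to a 4 mm tip, 54 mm below the origin. It stands in the crate's centre nest with its head on the crate's top face.
- mould_hole0 (a point): Centre of the mouth of the bolt hole at (+45, +42) mm of the mould half, 60 mm above the bench
- mould_hole1 (a point): Centre of the mouth of the bolt hole at (+45, -42) mm of the mould half, 60 mm above the bench
- mould_hole2 (a point): Centre of the mouth of the bolt hole at (-45, +42) mm of the mould half, 60 mm above the bench
- mould_hole3 (a point): Centre of the mouth of the bolt hole at (-45, -42) mm of the mould half, 60 mm above the bench
- bolt0: Bolt, 0.1 kg; absent from some starts. Origin on its axis at the underside of the head, z up. Round dark head 26 mm in diameter and 22 mm high; plain shank below, 12 mm in diameter and 34 mm long, its last 5 mm tapering to 7 mm. It starts in one of the crate's nests with its head on the crate's top face; fitted, its head sits on the cover plate, 72 mm above the bench. It is pushed in without turning.
- bolt1: Bolt, 0.1 kg; absent from some starts. Origin on its axis at the underside of the head, z up. Round dark head 26 mm in diameter and 22 mm high; plain shank below, 12 mm in diameter and 34 mm long, its last 5 mm tapering to 7 mm. It starts in one of the crate's nests with its head on the crate's top face; fitted, its head sits on the cover plate, 72 mm above the bench. It is pushed in without turning.
- bolt2: Bolt, 0.1 kg; absent from some starts. Origin on its axis at the underside of the head, z up. Round dark head 26 mm in diameter and 22 mm high; plain shank below, 12 mm in diameter and 34 mm long, its last 5 mm tapering to 7 mm. It starts in one of the crate's nests with its head on the crate's top face; fitted, its head sits on the cover plate, 72 mm above the bench. It is pushed in without turning.
- bolt3: Bolt, 0.1 kg; absent from some starts. Origin on its axis at the underside of the head, z up. Round dark head 26 mm in diameter and 22 mm high; plain shank below, 12 mm in diameter and 34 mm long, its last 5 mm tapering to 7 mm. It starts in one of the crate's nests with its head on the crate's top face; fitted, its head sits on the cover plate, 72 mm above the bench. It is pushed in without turning.
- spacer: Bystander: steel ring 48 mm in diameter, 30 mm high. Origin at its underside.
- bushing: Bystander: plain steel cylinder 40 mm in diameter, 45 mm high. Origin at its underside.
- oil_can: Bystander: steel can 60 mm in diameter, 130 mm high. Origin at its underside.
- brush: Bystander: hand brush 200 mm long, lying along its x.
- wrench: Bystander: wrench 180 mm long, lying along its x.

How it is judged:
By the outcome, as a careful person would: the job done as asked, in the order asked, and still so for the second after the job is handed in, with the robot touching nothing.
Of bolt0, bolt1, bolt2, bolt3 only 2 to 4 are there at a start; the rules pass over those that are not, and their reading is None.
At some moment in a run one of plate, lid, hasp_pin may be knocked a few centimetres aside while the robot is not near it.
It also fails if it takes over 210 s, if anything falls off the work surface, if the arm or the gripper's body presses on something with over 40 N, if the wrist force passes 120 N, or if a joint passes its speed limit or range.

## Working session

There is one attempt and no reset: what is moved stays moved. The work goes in short steps, Python scripts to look and compute and a tool call to move; the robot and the scene stay as the last step left them, time stands still between calls to the robot, and variables do not carry over. Pictures are saved under pics/ and viewed, and the job is handed in when it is done.

Besides the shell and the picture viewer there is one more tool, called after "Emit:" by a JSON object that holds its "fn" and its "kwargs". play_rows: Moves the arm, as the interface text tells. Its arguments: {"type":"object","properties":{"plan":{"type":"string"},"hand":{"type":"number"},"newtons":{"type":"number"}},"required":["plan"]}

```bash
ls -la; mkdir -p pics
cat > h.py <<'E'
import numpy as np, cv2
from bench import ctrl
def cap(n,save=None):
    c=ctrl.capture(n)
    if save: cv2.imwrite('pics/'+save,c['frame'])
    return c
def w(c,p): return np.array(c['R']).T@(np.array(p)-np.array(c['t']))
def proj(c,X):
    X=np.atleast_2d(X); P=X@np.array(c['R']).T+np.array(c['t'])
    s=P[:,:2]/P[:,2:]; r2=(s**2).sum(1,keepdims=True); s=s*(1+c['k1']*r2)
    K=np.array(c['intrinsics']); return s@K[:2,:2].T+K[:2,2]
def ray(c,uv,z):
    K=np.array(c['intrinsics'])
    s=np.linalg.solve(K[:2,:2],np.array(uv,float)-K[:2,2]); d=s.copy()
    for _ in range(20): d=s/(1+c['k1']*(d@d))
    R=np.array(c['R']); o=-R.T@np.array(c['t']); v=R.T@np.array([d[0],d[1],1])
    return o+v*(z-o[2])/v[2]
def marks(c,cam,names,f='mark_of'):
    for n in names:
        try: r=getattr(ctrl,f)(cam,n)
        except Exception as e: print(n,e); continue
        print(n,[(np.round(w(c,d['position']),4).tolist(),round(d['p'],2)) for d in r[:4]])
def st():
    o=ctrl.observe(); print('t',round(o['time_s'],2),'pos',np.round(o['position'],4),'yaw',np.round(np.degrees(np.arctan2(o['tcp_rot'][1][1],o['tcp_rot'][0][1])),2),'z',np.round(np.array(o['tcp_rot'])[:,2],3),'F',np.round(o['wrist_force'],1),'T',np.round(o['ft_torque'],2),'op',round(o['opening'],3),'q6',np.round(o['q'],1)); return o
E
python3 - <<'E'
from h import *
st()
names="mould plate mould_drift_hole plate_drift_hole crate drift_nest lid lid_handle hasp_pin tray drift spacer bushing oil_can brush wrench".split()
for n in ['scene','side','wrist']:
    c=cap(n,n+'0.png'); print(n,-np.array(c['R']).T@c['t'])
    marks(c,n,names)
E
```

```text
total 12
drwxr-xr-x  3 agent agent 4096 Dec  7 01:20 .
drwxr-xr-x 23 root  root  4096 Dec  7 01:20 ..
drwxr-xr-x  2 agent agent 4096 Dec  7 01:20 pics
t 0.0 pos [0.2853 0.5836 0.2307] yaw 63.94 z [-0.001 -0.001 -1.   ] F [ 0.3 -0.8  0.7] T [ 0.06 -0.02  0.02] op 1.0 q6 [61.3 27.5 91.5 -0.  61.  -2.7]
scene [ 1.1727897  -0.10659579  0.99187725]
mould []
plate [([0.4767, -0.2495, 0.059], 0.76)]
mould_drift_hole [([0.6244, -0.2199, 0.0569], 0.74), ([0.5871, -0.4083, -0.0014], 0.64)]
plate_drift_hole [([0.6257, -0.2101, 0.0704], 0.82), ([0.4857, 0.2486, -0.001], 0.22)]
crate [([0.4822, 0.2513, -0.0004], 0.58), ([0.5092, -0.2816, 0.0639], 0.4), ([0.6011, -0.2722, 0.0626], 0.3), ([0.7487, 0.2746, -0.0017], 0.27)]
drift_nest [([0.6284, -0.2209, 0.0594], 0.27)]
lid [([0.4881, 0.2464, 0.0555], 0.79), ([0.7496, 0.2798, 0.0016], 0.64)]
lid_handle [([0.4795, 0.2453, 0.1342], 0.7), ([0.6632, 0.0212, -0.0038], 0.58)]
hasp_pin [([0.5629, 0.1943, 0.0637], 0.58)]
tray [([0.6672, 0.02, -0.0003], 0.83)]
drift []
spacer [([0.4812, 0.2467, 0.1344], 0.69), ([0.7883, -0.0879, -0.002], 0.62)]
bushing [([0.6
[... 636 characters left out ...]
[0.4886, 0.2493, 0.1352], 0.75), ([0.7505, 0.2765, 0.0002], 0.27)]
hasp_pin [([0.5624, 0.1916, 0.0613], 0.37)]
tray [([0.6668, 0.0229, -0.0028], 0.57)]
drift [([0.5148, -0.2807, 0.0578], 0.33), ([0.4864, 0.2491, 0.1349], 0.2)]
spacer [([0.7883, -0.0843, -0.0026], 0.63)]
bushing [([0.6692, 0.1854, -0.0008], 0.55)]
oil_can [([0.6025, 0.4282, -0.0019], 0.86), ([0.5622, 0.1892, 0.0619], 0.61)]
brush [([0.5886, -0.4128, 0.0045], 0.82)]
wrench [([0.7515, 0.2766, -0.0047], 0.52)]
wrist [0.20824582 0.62129521 0.37358302]
mould []
plate []
mould_drift_hole []
plate_drift_hole []
crate []
drift_nest []
lid []
lid_handle []
hasp_pin []
tray []
drift []
spacer []
bushing []
oil_can []
brush []
wrench []
```

View pics/scene0.png

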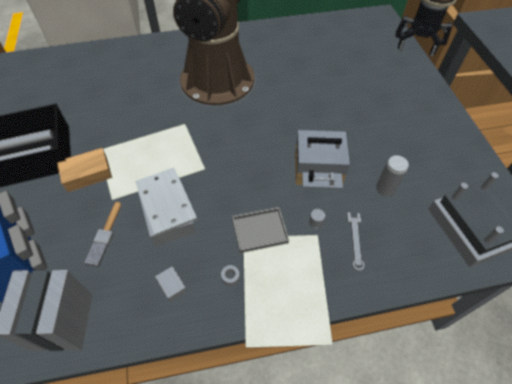

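View pics/side0.png

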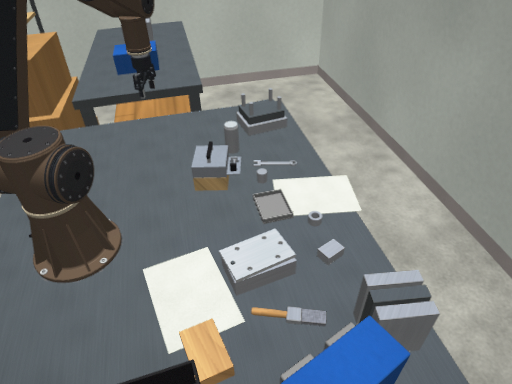

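View pics/wrist0.png

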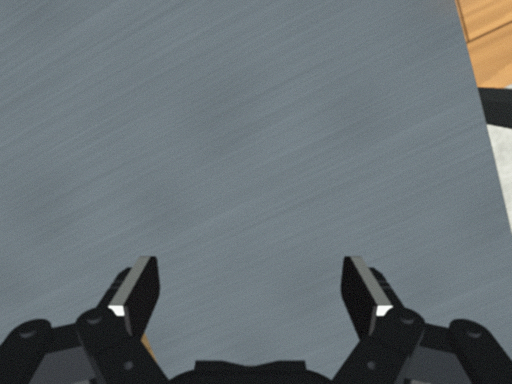

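Run:
```python
from h import *
a=cv2.imread('pics/scene0.png')[110:240,270:430]; b=cv2.imread('pics/side0.png')[110:230,170:310]
cv2.imwrite('pics/z1.png',np.hstack([cv2.resize(a,(400,325),interpolation=2),cv2.resize(b,(379,325),interpolation=2)]))
c=cap('wrist'); print(np.round(c['R'],3),c['intrinsics'],c['k1'])
```

```text
[[ 0.44   0.898 -0.   ]
 [ 0.848 -0.415  0.329]
 [ 0.295 -0.145 -0.944]] [[323.47063991   0.         249.81238273]
 [  0.         323.47063991 191.92156521]
 [  0.           0.           1.        ]] -0.036026876418279924
```

View pics/z1.png

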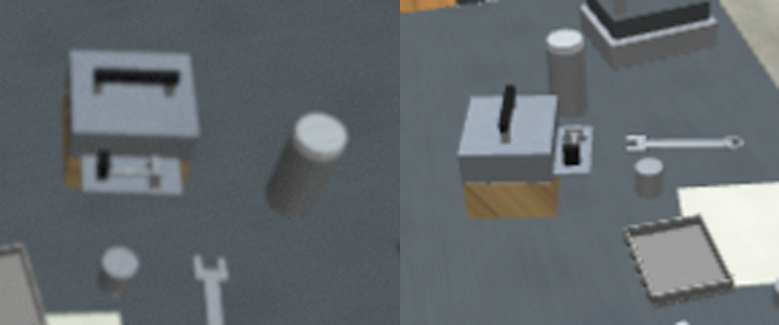

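Emit:
{"fn": "play_rows", "kwargs": {"plan": "0.1 -0.1 0.1 0.02; 0.25 -0.25 0.2 0.04; 0.4 -0.4 0.3 0.06; 0.55 -0.55 0.35 0.08; 0.7 -0.7 0.4 0.1; 0.85 -0.85 0.4 0.12; 1 -1 0.4 0.14; 1 -1 0.4 0.14", "hand": 0.6, "newtons": 40}}

```text
time_s: 3.6
position: [0.5379, 0.3312, 0.3312]
tcp_rot: [[-1.0, 0.018, 0.001], [0.018, 1.0, -0.001], [-0.001, -0.001, -1.0]]
wrist_force: [-0.3, 0.0, -0.2]
opening: 0.601
```

Emit:
{"fn": "play_rows", "kwargs": {"plan": "0 -0.1 0 0; 0 -0.2 0 0; 0 -0.3 0 0; 0 -0.4 0 0; 0 -0.48 0 0; 0 -0.48 0 0; 0 -0.48 0 0; 0 -0.48 0 0"}}

```text
time_s: 4.6
position: [0.5378, 0.2118, 0.3311]
tcp_rot: [[-1.0, 0.017, 0.0], [0.017, 1.0, -0.0], [-0.0, -0.0, -1.0]]
wrist_force: [-0.5, 0.2, -0.2]
opening: 0.598
```

Run:
```python
from h import *
st()
c=cap('wrist','w1.png'); marks(c,'wrist','lid lid_handle hasp_pin crate drift bushing'.split())
c=cap('scene'); marks(c,'scene','hasp_pin lid lid_handle'.split())
c=cap('side'); marks(c,'side','hasp_pin lid lid_handle'.split())
```

```text
t 4.6 pos [0.5378 0.2118 0.3311] yaw 89.01 z [ 0. -0. -1.] F [-0.5  0.2 -0.2] T [-0.   -0.03 -0.04] op 0.598 q6 [ 18.5  16.7  93.8  -0.   69.5 -70.5]
lid [([0.4825, 0.2464, 0.0578], 0.95)]
lid_handle [([0.4869, 0.2488, 0.1368], 0.81)]
hasp_pin [([0.564, 0.1944, 0.0657], 0.56)]
crate []
drift [([0.6671, 0.1856, 0.0021], 0.7)]
bushing [([0.6712, 0.1828, 0.0004], 0.88)]
hasp_pin [([0.5599, 0.193, 0.0629], 0.46)]
lid [([0.489, 0.2443, 0.0564], 0.88), ([0.6028, 0.4332, -0.0046], 0.28)]
lid_handle [([0.4807, 0.246, 0.1348], 0.58), ([0.5878, -0.4089, -0.0005], 0.42)]
hasp_pin [([0.5614, 0.1903, 0.0628], 0.42), ([0.7874, -0.0854, -0.0017], 0.28)]
lid [([0.4864, 0.2448, 0.0555], 0.7), ([0.5536, -0.2339, -0.0], 0.54)]
lid_handle [([0.4863, 0.2497, 0.1365], 0.7)]
```

View pics/w1.png

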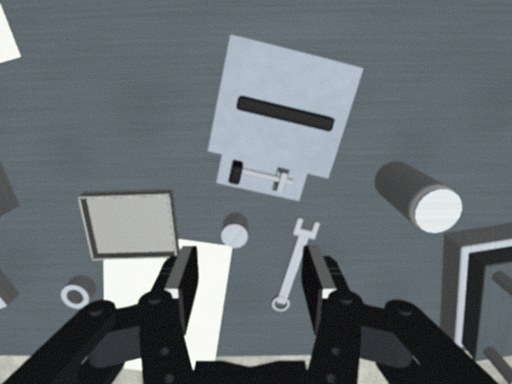

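Run:
```python
from h import *
c=cap('wrist'); im=c['frame']
cv2.imwrite('pics/z2.png',cv2.resize(im[20:220,180:400],(770,700)[0:2],interpolation=2)[:600*1])
L=ray(c,(237,103),.145);Rr=ray(c,(333,124),.145);print(L,Rr,(L+Rr)/2,np.degrees(np.arctan2(*(Rr-L)[[1,0]])))
# pin top z=.097, rod z~.069..
for z in(.097,.081): print('pin',z,ray(c,(236,172),z))
print('rod',ray(c,(245,175),.072),ray(c,(290,183),.072))
cs=[(231,35),(363,68),(328,178),(208,151)]
P=[ray(c,p,.110) for p in cs];print(np.round(P,4), np.mean(P,0))
```

```text
[0.47352853 0.19961824 0.145     ] [0.4955983  0.29546124 0.145     ] [0.48456342 0.24753974 0.145     ] 77.03253938198606
pin 0.097 [0.55734765 0.19395277 0.097     ]
pin 0.081 [0.56182913 0.19314597 0.081     ]
rod [0.56857805 0.20417845 0.072     ] [0.5804709  0.26251379 0.072     ]
[[0.4079 0.1941 0.11  ]
 [0.4419 0.3326 0.11  ]
 [0.5629 0.3024 0.11  ]
 [0.5283 0.1635 0.11  ]] [0.48523152 0.24813978 0.11      ]
```

View pics/z2.png

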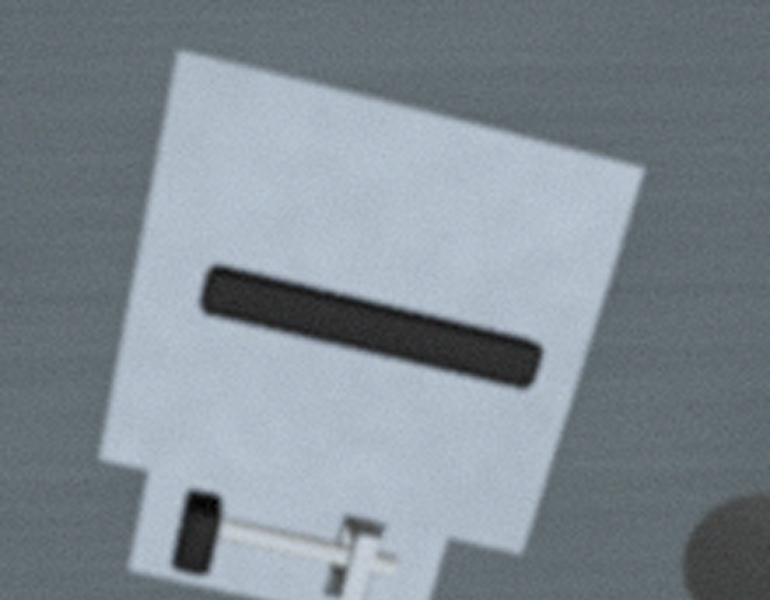

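Emit:
{"fn": "play_rows", "kwargs": {"plan": "0.05 -0.04 -0.1 -0.035; 0.097 -0.077 -0.2 -0.071; 0.097 -0.077 -0.35 -0.071; 0.097 -0.077 -0.5 -0.071; 0.097 -0.077 -0.65 -0.071; 0.097 -0.077 -0.8 -0.071; 0.097 -0.077 -0.8 -0.071; 0.097 -0.077 -0.8 -0.071"}}

```text
time_s: 6.4
position: [0.5628, 0.1921, 0.1324]
tcp_rot: [[-0.971, 0.239, 0.001], [0.239, 0.971, -0.0], [-0.002, 0.0, -1.0]]
wrist_force: [0.4, 0.6, 0.1]
opening: 0.603
```

Run:
```python
from h import *
st()
c=cap('wrist','w2.png'); marks(c,'wrist','hasp_pin'.split())
```

```text
t 6.4 pos [0.5628 0.1921 0.1324] yaw 76.2 z [ 0.001 -0.    -1.   ] F [0.4 0.6 0.1] T [-0.01 -0.    0.01] op 0.603 q6 [ 1.600e+01  2.970e+01  1.042e+02 -1.000e-01  4.600e+01 -6.020e+01]
hasp_pin [([0.564, 0.1959, 0.0615], 0.75), ([0.6677, 0.1878, 0.0025], 0.18)]
```

View pics/w2.png

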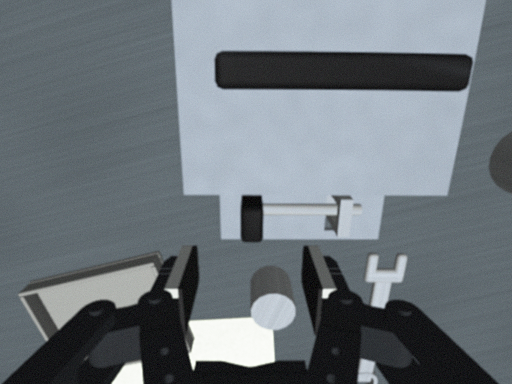

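Emit:
{"fn": "play_rows", "kwargs": {"plan": "0 0 -0.05 0; 0 0 -0.1 0; 0 0 -0.15 0; 0 0 -0.19 0; 0 0 -0.21 0; 0 0 -0.21 0; 0 0 -0.21 0; 0 0 -0.21 0"}}

```text
time_s: 7.5
position: [0.5634, 0.1923, 0.0808]
tcp_rot: [[-0.971, 0.239, 0.003], [0.239, 0.971, 0.0], [-0.003, 0.001, -1.0]]
wrist_force: [-0.1, -0.4, -0.7]
opening: 0.6
```

Emit:
{"fn": "play_rows", "kwargs": {"plan": "0 0 0 0; 0 0 0 0; 0 0 0 0; 0 0 0 0; 0 0 0 0; 0 0 0 0; 0 0 0 0; 0 0 0 0", "hand": 0, "newtons": 40}}

```text
time_s: 8.5
position: [0.5636, 0.1923, 0.081]
tcp_rot: [[-0.971, 0.239, 0.004], [0.239, 0.971, 0.0], [-0.004, 0.001, -1.0]]
wrist_force: [-1.0, -0.1, 5.7]
opening: 0.148
```

Run:
```python
from h import *
st()
c=cap('wrist','w3.png'); marks(c,'wrist','hasp_pin'.split())
```

```text
t 8.5 pos [0.5636 0.1923 0.081 ] yaw 76.2 z [ 0.004  0.    -1.   ] F [-1.  -0.1  5.7] T [-0.04  0.23  0.07] op 0.148 q6 [ 1.600e+01  3.370e+01  1.061e+02 -1.000e-01  3.990e+01 -6.020e+01]
hasp_pin [([0.5613, 0.1947, 0.0659], 0.69)]
```

View pics/w3.png

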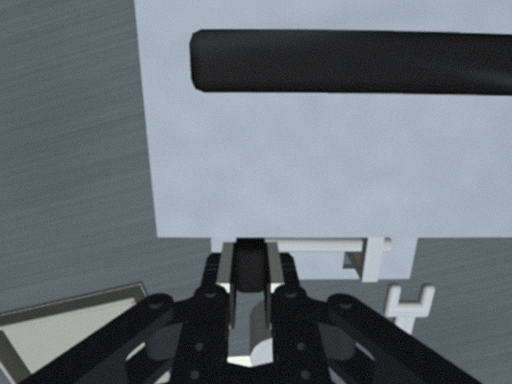

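Emit:
{"fn": "play_rows", "kwargs": {"plan": "-0.007 -0.029 0 0; -0.014 -0.058 0 0; -0.021 -0.087 0 0; -0.029 -0.117 0 0; -0.036 -0.146 0 0; -0.043 -0.175 0 0; -0.05 -0.204 0 0; -0.057 -0.233 0 0"}}

```text
time_s: 9.6
position: [0.5491, 0.1336, 0.081]
tcp_rot: [[-0.971, 0.239, 0.004], [0.239, 0.971, 0.0], [-0.004, 0.001, -1.0]]
wrist_force: [0.6, 0.2, -0.5]
opening: 0.15
```

Run:
```python
from h import *
st()
c=cap('wrist','w4.png'); marks(c,'wrist','hasp_pin lid tray'.split())
```

```text
t 9.6 pos [0.5491 0.1336 0.081 ] yaw 76.2 z [ 0.004  0.    -1.   ] F [ 0.6  0.2 -0.5] T [ 0.   -0.02  0.01] op 0.15 q6 [ 10.6  32.  110.2  -0.   37.6 -65.6]
hasp_pin [([0.5438, 0.1384, 0.0654], 0.96)]
lid [([0.4831, 0.2468, 0.0581], 0.61)]
tray []
```

View pics/w4.png

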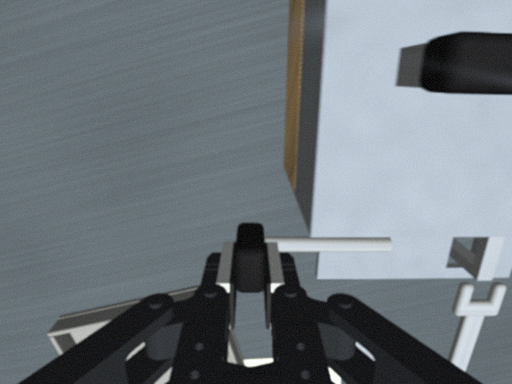

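Run:
```python
from h import *
c=cap('scene','s2.png')
cv2.imwrite('pics/z3.png',cv2.resize(c['frame'][180:310,200:360],(800,650))[:600])
P=[ray(c,p,.022) for p in [(233,215),(280,208),(289,240),(240,250)]]
print(np.round(P,4),np.mean(P,0)); marks(c,'scene',['tray','hasp_pin','bushing'])
```

```text
[[ 0.6121 -0.0466  0.022 ]
 [ 0.6164  0.0911  0.022 ]
 [ 0.7213  0.0908  0.022 ]
 [ 0.7239 -0.0471  0.022 ]] [0.66844365 0.02206925 0.022     ]
tray [([0.6649, 0.0211, -0.0024], 0.91)]
hasp_pin [([0.5473, 0.1334, 0.0624], 0.67)]
bushing [([0.6686, 0.1883, -0.0042], 0.54)]
```

View pics/z3.png

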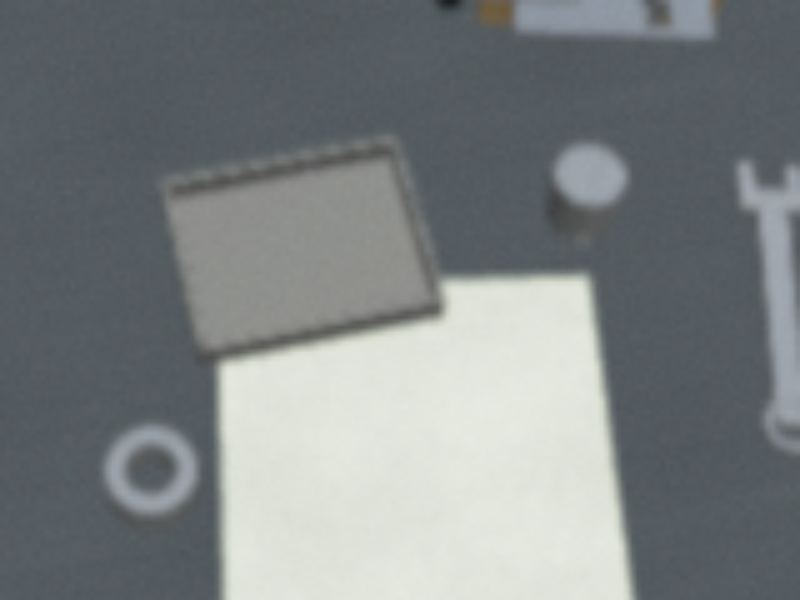

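Emit:
{"fn": "play_rows", "kwargs": {"plan": "0 -0.02 0.15 0; 0.05 -0.1 0.3 0.02; 0.15 -0.2 0.3 0.04; 0.25 -0.3 0.3 0.06; 0.35 -0.4 0.3 0.077; 0.43 -0.5 0.3 0.077; 0.472 -0.554 0.2 0.077; 0.472 -0.554 0.1 0.077"}}

```text
time_s: 11.0
position: [0.6684, -0.0052, 0.1055]
tcp_rot: [[-1.0, -0.0, 0.005], [-0.0, 1.0, 0.001], [-0.005, 0.001, -1.0]]
wrist_force: [-0.0, 1.0, -1.5]
opening: 0.148
```

Run:
```python
from h import *
st()
c=cap('wrist','w5.png'); marks(c,'wrist','hasp_pin tray'.split())
```

```text
t 11.0 pos [ 0.6684 -0.0052  0.1055] yaw 90.02 z [ 0.005  0.001 -1.   ] F [-0.   1.  -1.5] T [0.02 0.03 0.  ] op 0.148 q6 [ -3.1  36.5  95.2   0.1  48.  -93.2]
hasp_pin [([0.6662, -0.0018, 0.0877], 0.73), ([0.6663, 0.0227, -0.0028], 0.54)]
tray [([0.6642, 0.021, -0.0011], 0.56)]
```

View pics/w5.png

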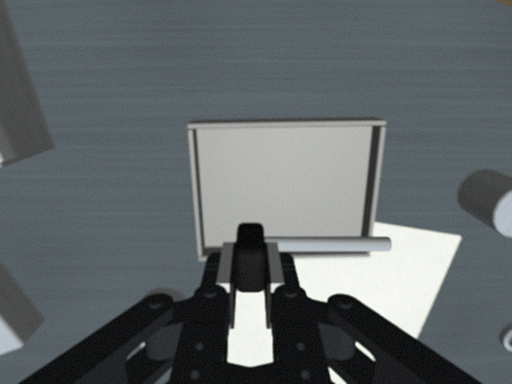

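Emit:
{"fn": "play_rows", "kwargs": {"plan": "0 0 -0.08 0; 0 0 -0.16 0; 0 0 -0.24 0; 0 0 -0.29 0; 0 0 -0.32 0; 0 0 -0.33 0; 0 0 -0.33 0; 0 0 -0.33 0"}}

```text
time_s: 12.15
position: [0.6668, -0.004, 0.023]
tcp_rot: [[-1.0, -0.001, 0.002], [-0.001, 1.0, 0.001], [-0.002, 0.001, -1.0]]
wrist_force: [-0.0, 0.2, 0.5]
opening: 0.153
```

Emit:
{"fn": "play_rows", "kwargs": {"plan": "0 0 0 0; 0 0 0 0; 0 0 0 0; 0 0 0 0; 0 0 0.1 0; 0 0 0.2 0; 0 0 0.35 0; 0 0 0.5 0", "hand": 0.35}}

```text
time_s: 13.15
position: [0.6666, -0.004, 0.1489]
tcp_rot: [[-1.0, -0.001, 0.001], [-0.001, 1.0, 0.001], [-0.001, 0.001, -1.0]]
wrist_force: [1.2, 0.1, -0.6]
opening: 0.353
```

Run:
```python
from h import *
st()
c=cap('wrist','w6.png'); marks(c,'wrist','hasp_pin tray'.split())
c=cap('side'); marks(c,'side','lid lid_handle plate plate_drift_hole hasp_pin'.split())
```

```text
t 13.15 pos [ 0.6666 -0.004   0.1489] yaw 90.07 z [ 0.001  0.001 -1.   ] F [ 1.2  0.1 -0.6] T [-0.01 -0.07 -0.02] op 0.353 q6 [ -3.   33.6  93.5   0.1  52.8 -93.1]
hasp_pin [([0.662, 0.0002, 0.0024], 0.63)]
tray [([0.6665, 0.0183, -0.002], 0.77)]
lid [([0.4897, 0.248, 0.0539], 0.93)]
lid_handle [([0.4872, 0.2493, 0.136], 0.84)]
plate [([0.4734, -0.2502, 0.0601], 0.64), ([0.6656, -0.0058, 0.0006], 0.25)]
plate_drift_hole [([0.6272, -0.2107, 0.0683], 0.82)]
hasp_pin [([0.6658, -0.0051, 0.0038], 0.6)]
```

View pics/w6.png

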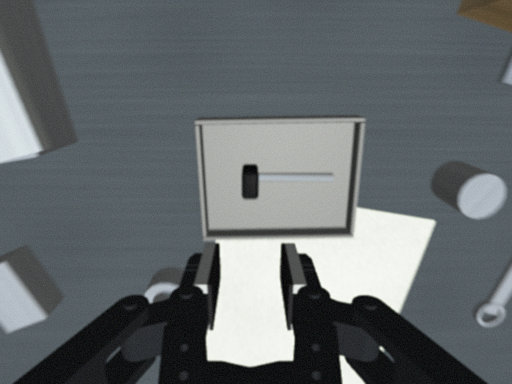

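Emit:
{"fn": "play_rows", "kwargs": {"plan": "-0.05 0.05 0.15 -0.059; -0.15 0.2 0.35 -0.118; -0.25 0.35 0.5 -0.177; -0.35 0.5 0.5 -0.236; -0.45 0.65 0.5 -0.295; -0.55 0.8 0.5 -0.354; -0.65 0.95 0.5 -0.413; -0.724 1 0.5 -0.47", "hand": 0.75}}

```text
time_s: 14.6
position: [0.4838, 0.2477, 0.2712]
tcp_rot: [[-0.091, 0.996, 0.001], [0.996, 0.091, -0.0], [-0.0, 0.001, -1.0]]
wrist_force: [0.5, -0.1, 0.4]
opening: 0.75
```

Run:
```python
from h import *
st()
```

```text
t 14.6 pos [0.4838 0.2477 0.2712] yaw 5.22 z [ 0.001 -0.    -1.   ] F [ 0.5 -0.1  0.4] T [-0.05  0.03 -0.  ] op 0.75 q6 [ 23.9  16.6 102.8  -0.   60.6  18.7]
```

Emit:
{"fn": "play_rows", "kwargs": {"plan": "0.007 0.001 -0.05 -0.05; 0.007 0.001 -0.15 -0.105; 0.007 0.001 -0.24 -0.105; 0.007 0.001 -0.32 -0.105; 0.007 0.001 -0.32 -0.105; 0.007 0.001 -0.32 -0.105; 0.007 0.001 -0.32 -0.105; 0.007 0.001 -0.32 -0.105"}}

```text
time_s: 15.6
position: [0.4859, 0.2481, 0.1918]
tcp_rot: [[0.236, 0.972, 0.001], [0.972, -0.236, 0.0], [0.001, 0.001, -1.0]]
wrist_force: [0.2, -0.1, 0.4]
opening: 0.753
```

Run:
```python
from h import *
st()
c=cap('wrist','w7.png'); marks(c,'wrist','lid lid_handle'.split())
```

```text
t 15.6 pos [0.4859 0.2481 0.1918] yaw -13.68 z [ 0.001  0.    -1.   ] F [ 0.2 -0.1  0.4] T [-0.01  0.03 -0.01] op 0.753 q6 [ 23.9  21.8 107.7  -0.   50.4  37.6]
lid [([0.4855, 0.2467, 0.0575], 0.67)]
lid_handle [([0.487, 0.2456, 0.1354], 0.96)]
```

View pics/w7.png

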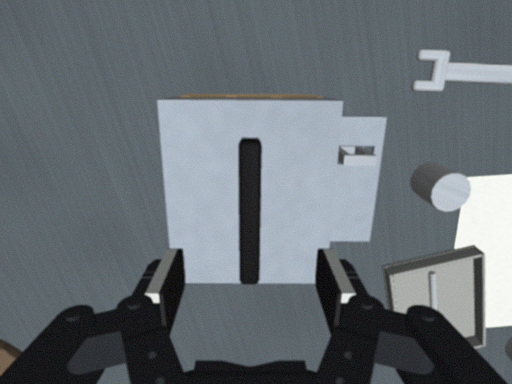

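Emit:
{"fn": "play_rows", "kwargs": {"plan": "0 0 -0.08 0; 0 0 -0.16 0; 0 0 -0.24 0; 0 0 -0.28 0; 0 0 -0.3 0; 0 0 -0.3 0; 0 0 -0.3 0; 0 0 -0.3 0"}}

```text
time_s: 16.75
position: [0.4859, 0.2481, 0.117]
tcp_rot: [[0.236, 0.972, 0.002], [0.972, -0.236, 0.0], [0.001, 0.002, -1.0]]
wrist_force: [-0.6, 0.3, 0.5]
opening: 0.745
```

Emit:
{"fn": "play_rows", "kwargs": {"plan": "0 0 0 0; 0 0 0 0; 0 0 0 0; 0 0 0 0; 0 0 0 0; 0 0 0 0; 0 0 0 0; 0 0 0.01 0", "hand": 0, "newtons": 70}}

```text
time_s: 17.75
position: [0.4855, 0.2479, 0.1192]
tcp_rot: [[0.236, 0.972, 0.001], [0.972, -0.236, -0.0], [0.0, 0.001, -1.0]]
wrist_force: [-0.5, 0.0, -4.9]
opening: 0.153
```

Run:
```python
from h import *
st()
```

```text
t 17.75 pos [0.4855 0.2479 0.1192] yaw -13.68 z [ 0.001 -0.    -1.   ] F [-0.5  0.  -4.9] T [ 0.04  0.08 -0.02] op 0.153 q6 [ 23.9  27.5 111.3  -0.   41.2  37.6]
```

Gripped and just lifting at about the lid's weight. Lift straight up.

Emit:
{"fn": "play_rows", "kwargs": {"plan": "0 0 0.04 0; 0 0 0.08 0; 0 0 0.14 0; 0 0 0.22 0; 0 0 0.32 0; 0 0 0.42 0; 0 0 0.5 0; 0 0 0.5 0"}}

```text
time_s: 18.75
position: [0.4864, 0.2483, 0.2463]
tcp_rot: [[0.236, 0.972, 0.004], [0.972, -0.236, 0.001], [0.002, 0.004, -1.0]]
wrist_force: [0.3, 0.5, -5.6]
opening: 0.153
```

Run:
```python
from h import *
st()
c=cap('scene','s3.png'); d=cap('side','sd3.png')
a=c['frame'][90:240,250:430]; b=d['frame'][90:230,150:310]
cv2.imwrite('pics/z4.png',np.hstack([cv2.resize(a,(400,333)),cv2.resize(b,(380,333))]))
marks(c,'scene','bolt0 drift drift_nest crate'.split()); 
marks(d,'side','bolt0 drift drift_nest crate'.split());
```

```text
t 18.75 pos [0.4864 0.2483 0.2463] yaw -13.68 z [ 0.004  0.001 -1.   ] F [ 0.3  0.5 -5.6] T [0.05 0.07 0.03] op 0.153 q6 [ 23.9  18.2 104.4  -0.   57.2  37.6]
bolt0 [([0.4802, 0.2458, 0.2623], 0.57), ([0.5265, 0.2841, 0.0587], 0.38)]
drift [([0.6625, -0.0089, 0.0023], 0.3)]
drift_nest [([0.4885, 0.2477, 0.0603], 0.91), ([0.4889, 0.2475, 0.1837], 0.31)]
crate [([0.4849, 0.2548, -0.0001], 0.93), ([0.528, 0.2827, 0.0583], 0.16)]
bolt0 [([0.629, -0.2205, 0.0575], 0.56), ([0.4659, 0.2976, 0.0579], 0.52), ([0.5269, 0.2873, 0.0584], 0.5)]
drift [([0.4865, 0.2505, 0.0584], 0.45)]
drift_nest [([0.4891, 0.2487, 0.0566], 0.77)]
crate [([0.4897, 0.2502, -0.0054], 0.75)]
```

View pics/z4.png

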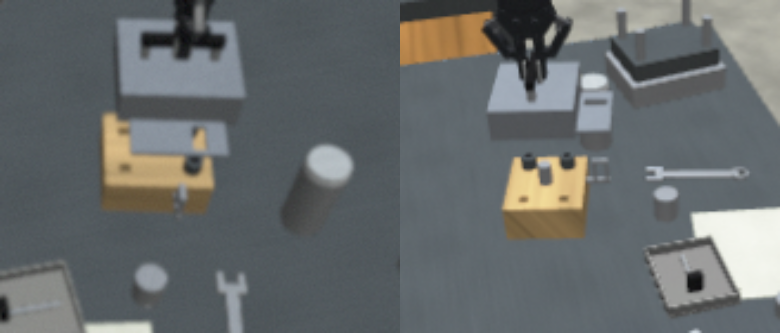

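Emit:
{"fn": "play_rows", "kwargs": {"plan": "0 -0.06 0 0.01; -0.01 -0.18 0 0.02; -0.03 -0.32 0 0.03; -0.05 -0.47 0 0.045; -0.07 -0.62 0 0.06; -0.09 -0.77 0 0.076; -0.1 -0.88 0 0.076; -0.105 -0.913 0 0.076"}}

```text
time_s: 20.25
position: [0.459, 0.0183, 0.2439]
tcp_rot: [[0.002, 1.0, 0.0], [1.0, -0.002, -0.0], [-0.0, 0.0, -1.0]]
wrist_force: [0.1, -0.4, -4.9]
opening: 0.149
```

Emit:
{"fn": "play_rows", "kwargs": {"plan": "0 0 -0.1 0; 0 0 -0.2 0; 0 0 -0.32 0; 0 0 -0.44 0; 0 0 -0.54 0; 0 0 -0.62 0; 0 0 -0.65 0; 0 0 -0.65 0"}}

```text
time_s: 21.25
position: [0.4591, 0.0186, 0.0813]
tcp_rot: [[0.001, 1.0, -0.0], [1.0, -0.001, -0.0], [-0.0, -0.0, -1.0]]
wrist_force: [-0.4, -0.9, -5.4]
opening: 0.148
```

Run:
```python
from h import *
st()
c=cap('scene','s4.png'); d=cap('side','sd4.png'); marks(c,'scene',['lid']); marks(d,'side',['lid'])
```

```text
t 21.25 pos [0.4591 0.0186 0.0813] yaw -0.08 z [-0. -0. -1.] F [-0.4 -0.9 -5.4] T [-0.01  0.09  0.07] op 0.148 q6 [ -1.4  26.1 123.7  -0.   30.3  -1.3]
lid [([0.4625, 0.0189, 0.0185], 0.71)]
lid [([0.4612, 0.0143, 0.02], 0.96)]
```

View pics/sd4.png

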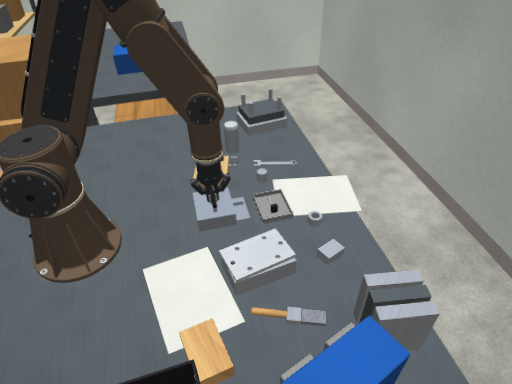

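View pics/s4.png

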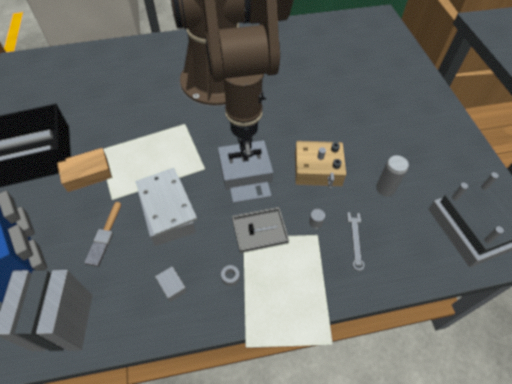

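Emit:
{"fn": "play_rows", "kwargs": {"plan": "0 0 -0.03 0; 0 0 -0.06 0; 0 0 -0.08 0; 0 0 -0.09 0; 0 0 -0.094 0; 0 0 -0.097 0; 0 0 -0.097 0; 0 0 -0.097 0"}}

```text
time_s: 22.45
position: [0.4597, 0.0184, 0.058]
tcp_rot: [[0.002, 1.0, 0.002], [1.0, -0.002, -0.0], [-0.0, 0.002, -1.0]]
wrist_force: [0.3, 0.2, -5.7]
opening: 0.15
```

Run:
```python
from h import *
st()
```

```text
t 22.45 pos [0.4597 0.0184 0.058 ] yaw -0.09 z [ 0.002 -0.    -1.   ] F [ 0.3  0.2 -5.7] T [-0.01  0.08  0.03] op 0.15 q6 [-1.500e+00  2.870e+01  1.245e+02 -1.000e-01  2.670e+01 -1.300e+00]
```

Emit:
{"fn": "play_rows", "kwargs": {"plan": "0 0 -0.004 0; 0 0 -0.008 0; 0 0 -0.01 0; 0 0 -0.012 0; 0 0 -0.012 0; 0 0 -0.012 0; 0 0 -0.012 0; 0 0 -0.012 0"}}

```text
time_s: 23.45
position: [0.4598, 0.0183, 0.057]
tcp_rot: [[0.002, 1.0, 0.003], [1.0, -0.002, -0.001], [-0.001, 0.003, -1.0]]
wrist_force: [-14.3, -0.4, 62.6]
opening: 0.15
```

Emit:
{"fn": "play_rows", "kwargs": {"plan": "0 0 0.004 0; 0 0 0.006 0; 0 0 0.006 0; 0 0 0.006 0; 0 0 0.006 0; 0 0 0.15 0; 0 0 0.35 0; 0 0 0.55 0", "hand": 0.6}}

```text
time_s: 24.45
position: [0.4594, 0.0183, 0.1958]
tcp_rot: [[0.002, 1.0, 0.003], [1.0, -0.002, -0.001], [-0.001, 0.003, -1.0]]
wrist_force: [1.1, 0.1, -0.5]
opening: 0.602
```

Run:
```python
from h import *
st()
c=cap('wrist','w8.png'); marks(c,'wrist',['lid','lid_handle'])
d=cap('side'); marks(d,'side',['lid','plate','plate_drift_hole','drift','bolt0','crate'])
```

```text
t 24.45 pos [0.4594 0.0183 0.1958] yaw -0.09 z [ 0.003 -0.001 -1.   ] F [ 1.1  0.1 -0.5] T [ 0.09 -0.06  0.  ] op 0.602 q6 [ -1.5  15.  117.9  -0.   46.9  -1.4]
lid [([0.458, 0.0134, -0.0028], 0.87), ([0.4604, 0.0195, 0.0791], 0.26)]
lid_handle [([0.4605, 0.018, 0.0777], 0.83)]
lid [([0.462, 0.0159, -0.0041], 0.89)]
plate [([0.4737, -0.2502, 0.0594], 0.79)]
plate_drift_hole [([0.624, -0.2078, 0.0675], 0.73), ([0.5533, -0.2336, -0.0024], 0.69)]
drift [([0.4859, 0.2478, 0.0566], 0.43)]
bolt0 [([0.63, -0.2216, 0.0593], 0.68), ([0.4663, 0.2991, 0.0572], 0.58)]
crate [([0.4858, 0.2472, -0.0016], 0.7), ([0.4591, 0.0184, 0.0771], 0.66)]
```

View pics/w8.png

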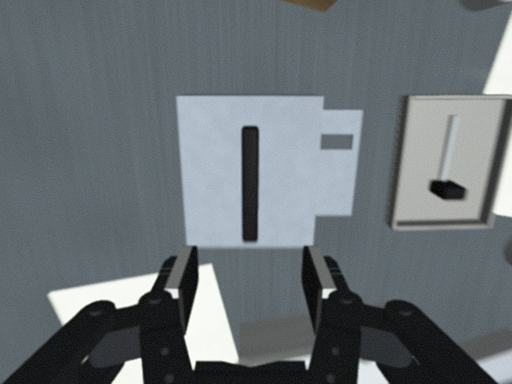

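Emit:
{"fn": "play_rows", "kwargs": {"plan": "0 0.1 0.1 -0.02; 0.03 0.24 0.15 -0.04; 0.05 0.4 0.15 -0.076; 0.07 0.56 0.15 -0.076; 0.09 0.72 0.15 -0.076; 0.1 0.84 0.1 -0.076; 0.106 0.92 0 -0.076; 0.106 0.92 -0.04 -0.076"}}

```text
time_s: 25.95
position: [0.4848, 0.249, 0.1816]
tcp_rot: [[0.236, 0.972, -0.001], [0.972, -0.236, -0.002], [-0.002, -0.001, -1.0]]
wrist_force: [0.9, 0.2, -0.7]
opening: 0.598
```

Run:
```python
from h import *
st()
c=cap('wrist','w9.png'); marks(c,'wrist',['drift','bolt0','crate','drift_nest'])
```

```text
t 25.95 pos [0.4848 0.249  0.1816] yaw -13.67 z [-0.001 -0.002 -1.   ] F [ 0.9  0.2 -0.7] T [-0.02  0.01  0.01] op 0.598 q6 [ 2.400e+01  2.260e+01  1.082e+02 -1.000e-01  4.930e+01  3.780e+01]
drift [([0.4828, 0.2495, 0.0611], 0.86)]
bolt0 [([0.4619, 0.3029, 0.0602], 0.86), ([0.5282, 0.286, 0.0593], 0.81)]
crate [([0.4872, 0.2461, -0.0004], 0.96), ([0.7473, 0.2804, 0.0025], 0.42)]
drift_nest [([0.4871, 0.2546, 0.0569], 0.59)]
```

View pics/w9.png

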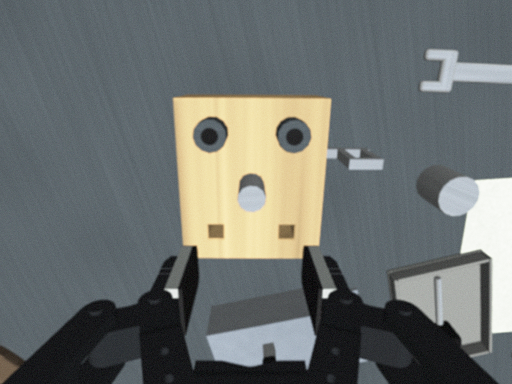

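Run:
```python
from h import *
c=cap('wrist'); im=c['frame']
print('drift',ray(c,(251.5,200),.096))
print('bolts',ray(c,(210,134.5),.082),ray(c,(293.5,134.5),.082))
P=[ray(c,p,.06) for p in [(174,97),(330.5,97),(320,259),(182,259)]]; print(np.round(P,4),np.mean(P,0))
for a,b in((0,1),(3,2)): d=P[b]-P[a]; print(np.linalg.norm(d),np.degrees(np.arctan2(d[1],d[0])))
print('nests',ray(c,(216,231),.06),ray(c,(287,231),.06))
cv2.imwrite('pics/z5.png',cv2.resize(im[90:270,165:345],(600,600),interpolation=2))
```

```text
drift [0.48588997 0.24568092 0.096     ]
bolts [0.46690428 0.29930397 0.082     ] [0.52806899 0.28419685 0.082     ]
[[0.444  0.3321 0.06  ]
 [0.5647 0.3023 0.06  ]
 [0.5315 0.1592 0.06  ]
 [0.4053 0.1905 0.06  ]] [0.48637393 0.24602673 0.06      ]
0.1243991046683935 -13.852177721279373
0.13010351664763203 -13.948825830088674
nests [0.44439055 0.21095227 0.06      ] [0.50716383 0.19538102 0.06      ]
```

View pics/z5.png

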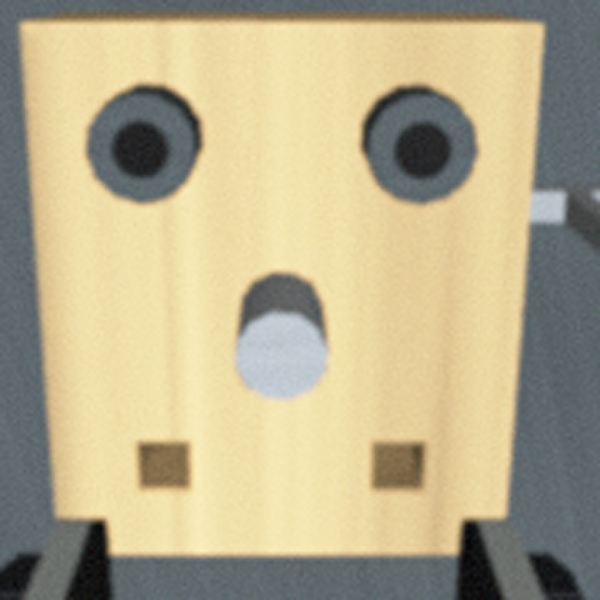

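Emit:
{"fn": "play_rows", "kwargs": {"plan": "0.006 -0.008 -0.1 0; 0.006 -0.008 -0.2 0; 0.006 -0.008 -0.3 0; 0.006 -0.008 -0.38 0; 0.006 -0.008 -0.43 0; 0.006 -0.008 -0.455 0; 0.006 -0.008 -0.46 0; 0.006 -0.008 -0.46 0"}}

```text
time_s: 27.25
position: [0.488, 0.2459, 0.0698]
tcp_rot: [[0.239, 0.971, 0.003], [0.971, -0.239, -0.0], [0.0, 0.003, -1.0]]
wrist_force: [-0.8, 0.2, -0.5]
opening: 0.602
```

Emit:
{"fn": "play_rows", "kwargs": {"plan": "0 0 0 0; 0 0 0 0; 0 0 0 0; 0 0 0 0; 0 0 0 0; 0 0 0 0; 0 0 0 0; 0 0 0 0", "hand": 0, "newtons": 80}}

```text
time_s: 28.25
position: [0.4871, 0.2462, 0.0704]
tcp_rot: [[0.239, 0.971, 0.002], [0.971, -0.239, -0.0], [0.0, 0.002, -1.0]]
wrist_force: [-9.0, 3.4, 14.7]
opening: 0.22
```

Run:
```python
from h import *
st()
```

```text
t 28.25 pos [0.4871 0.2462 0.0704] yaw -13.82 z [ 0.002 -0.    -1.   ] F [-9.   3.4 14.7] T [ 0.6   1.52 -0.02] op 0.22 q6 [ 2.37e+01  3.18e+01  1.13e+02 -1.00e-01  3.50e+01  3.75e+01]
```

Emit:
{"fn": "play_rows", "kwargs": {"plan": "0 0 0.03 0; 0 0 0.08 0; 0 0 0.14 0; 0 0 0.22 0; 0 0 0.32 0; 0 0 0.42 0; 0 0 0.52 0; 0 0 0.52 0"}}

```text
time_s: 29.25
position: [0.4883, 0.2467, 0.203]
tcp_rot: [[0.239, 0.971, 0.006], [0.971, -0.239, 0.002], [0.003, 0.005, -1.0]]
wrist_force: [-0.0, 1.3, -2.3]
opening: 0.219
```

Run:
```python
from h import *
st()
c=cap('wrist','w10.png'); marks(c,'wrist',['drift'])
d=cap('side','sd5.png'); marks(d,'side',['drift','plate','plate_drift_hole','mould','mould_drift_hole'])
d=cap('scene','s5.png'); marks(d,'scene',['drift','plate','plate_drift_hole','mould','mould_drift_hole'])
```

```text
t 29.25 pos [0.4883 0.2467 0.203 ] yaw -13.82 z [ 0.006  0.002 -1.   ] F [-0.   1.3 -2.3] T [0.04 0.06 0.05] op 0.219 q6 [ 2.370e+01  2.100e+01  1.071e+02 -1.000e-01  5.160e+01  3.750e+01]
drift [([0.485, 0.2494, 0.1905], 0.97)]
drift [([0.4659, 0.2986, 0.0582], 0.63), ([0.5991, -0.2692, 0.0576], 0.46), ([0.4862, 0.2492, 0.1871], 0.41)]
plate [([0.4735, -0.2491, 0.0615], 0.9)]
plate_drift_hole [([0.6237, -0.2086, 0.0689], 0.75)]
mould [([0.553, -0.2333, -0.0038], 0.93), ([0.6647, -0.0042, 0.001], 0.18)]
mould_drift_hole [([0.6279, -0.2202, 0.0581], 0.67), ([0.4892, 0.246, 0.0536], 0.45)]
drift [([0.4838, 0.2467, 0.1875], 0.54)]
plate [([0.4756, -0.2514, 0.0597], 0.69)]
plate_drift_hole [([0.6253, -0.21, 0.0702], 0.89)]
mould []
mould_drift_hole [([0.6263, -0.2205, 0.0587], 0.74)]
```

View pics/w10.png

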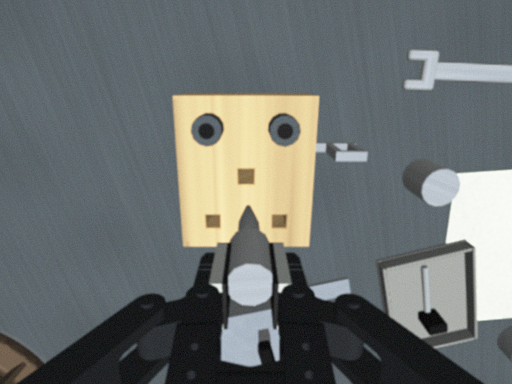

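Emit:
{"fn": "play_rows", "kwargs": {"plan": "0.01 -0.1 0.05 0; 0.03 -0.22 0.1 0.02; 0.05 -0.35 0.15 0.04; 0.07 -0.48 0.19 0.06; 0.09 -0.61 0.19 0.08; 0.11 -0.74 0.19 0.1; 0.13 -0.87 0.19 0.12; 0.15 -1 0.19 0.144"}}

```text
time_s: 30.95
position: [0.5247, -0.0049, 0.2479]
tcp_rot: [[-0.212, 0.977, 0.002], [0.977, 0.212, 0.001], [0.0, 0.002, -1.0]]
wrist_force: [0.3, -1.4, -1.1]
opening: 0.217
```

Emit:
{"fn": "play_rows", "kwargs": {"plan": "0.03 -0.13 0 0; 0.06 -0.26 0 0; 0.09 -0.4 0 0; 0.12 -0.54 0 0; 0.15 -0.68 0 0; 0.17 -0.82 0 0; 0.19 -0.96 0 0; 0.19 -1 0 0"}}

```text
time_s: 31.95
position: [0.5723, -0.2568, 0.2477]
tcp_rot: [[-0.21, 0.978, 0.002], [0.978, 0.21, 0.0], [-0.0, 0.002, -1.0]]
wrist_force: [-1.1, -0.0, -1.6]
opening: 0.218
```

Run:
```python
from h import *
st()
c=cap('wrist','w11.png'); marks(c,'wrist','mould mould_hole0 mould_hole1 mould_hole2 mould_hole3 drift plate plate_drift_hole mould_drift_hole'.split())
```

```text
t 31.95 pos [ 0.5723 -0.2568  0.2477] yaw 12.14 z [ 0.002  0.    -1.   ] F [-1.1 -0.  -1.6] T [-0.01 -0.    0.02] op 0.218 q6 [-27.   24.8  93.6   0.1  61.5 -39.1]
mould []
mould_hole0 [([0.5891, -0.184, 0.0578], 0.89), ([0.5971, -0.2652, 0.059], 0.77), ([0.5024, -0.2023, 0.0598], 0.76), ([0.5123, -0.2807, 0.0639], 0.58)]
mould_hole1 [([0.5891, -0.184, 0.0578], 0.89), ([0.5971, -0.2652, 0.059], 0.77), ([0.5024, -0.2023, 0.0598], 0.76), ([0.5123, -0.2807, 0.0639], 0.58)]
mould_hole2 [([0.5891, -0.184, 0.0578], 0.89), ([0.5971, -0.2652, 0.059], 0.77), ([0.5024, -0.2023, 0.0598], 0.76), ([0.5123, -0.2807, 0.0639], 0.58)]
mould_hole3 [([0.5891, -0.184, 0.0578], 0.89), ([0.5971, -0.2652, 0.059], 0.77), ([0.5024, -0.2023, 0.0598], 0.76), ([0.5123, -0.2807, 0.0639], 0.58)]
drift [([0.5667, -0.2553, 0.2384], 0.95)]
plate [([0.4707, -0.2475, 0.0617], 0.57)]
plate_drift_hole [([0.6191, -0.2064, 0.0721], 0.79), ([0.5843, -0.185, 0.0599], 0.47)]
mould_drift_hole [([0.6228, -0.217, 0.0592], 0.89)]
```

View pics/w11.png

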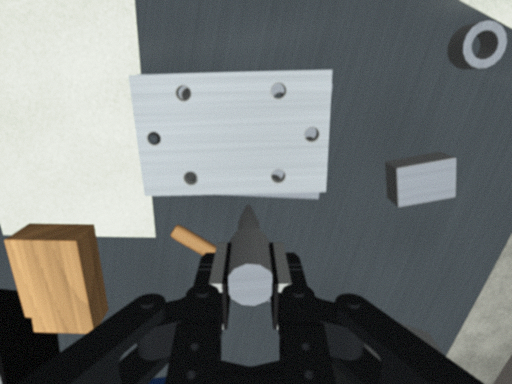

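Run:
```python
from h import *
c=cap('wrist'); im=c['frame']; np.save('c11.npy',c,allow_pickle=True)
cv2.imwrite('pics/z6.png',cv2.resize(im[60:210,125:340],(800,558),interpolation=2))
```

```text
(no output)
```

View pics/z6.png

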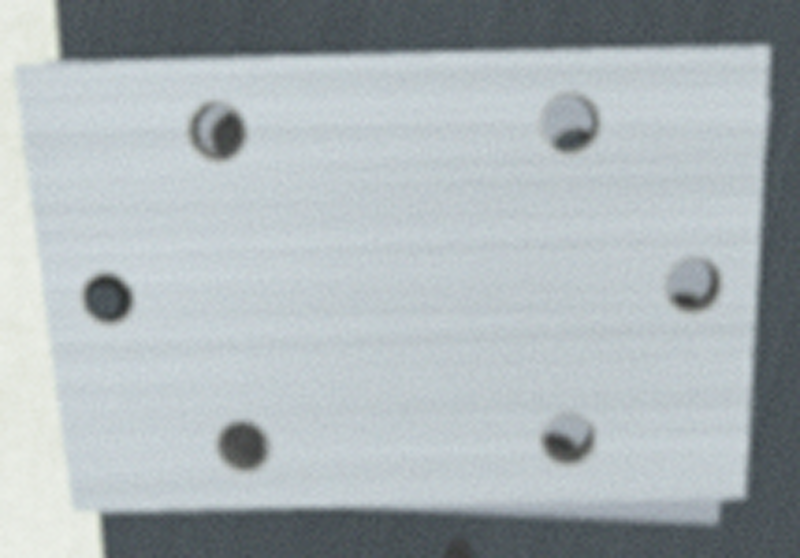

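```bash
cat > fit.py <<'E'
from h import *
c=np.load('c11.npy',allow_pickle=True).item()
s=800/215
px=lambda u,v:(125+u/s,60+v/s)
H={'dow':(107,298),'dr':(694,283),'A':(218,130),'B':(570,123),'C':(243,445),'D':(568,437)}
W={k:ray(c,px(*v),.072)[:2] for k,v in H.items()}
for k in W: print(k,np.round(W[k],4))
M={'dow':(0,0),'dr':(156,0),'A':(33,42),'B':(123,42),'C':(33,-42),'D':(123,-42)}
def rigid(P,Q):
    P=np.array(P,float);Q=np.array(Q,float);p=P.mean(0);q=Q.mean(0)
    h=(P-p).T@(Q-q);a=np.arctan2(h[0,1]-h[1,0],h[0,0]+h[1,1]);R=np.array([[np.cos(a),-np.sin(a)],[np.sin(a),np.cos(a)]])
    t=q-R@p; return a,R,t,(P@R.T+t-Q)
ks=list(H); a,R,t,e=rigid([np.array(M[k])/1000 for k in ks],[W[k] for k in ks])
print('plate yaw',np.degrees(a),'dowel',t,'drift',R@[.156,0]+t,'err mm',np.round(e*1000,1).tolist())
cn=ray(c,px(719,524),.06)[:2]; d=cn-t; am=np.arctan2(d[1],d[0])-np.arctan2(-60,173); print('corner',cn,'len',np.linalg.norm(d),'mould yaw',np.degrees(am))
Rm=np.array([[np.cos(am),-np.sin(am)],[np.sin(am),np.cos(am)]])
print('mould drift',Rm@[.156,0]+t)
# crescents: mould hole center predicted px
for n,p in {'dr':(156,0),'A':(33,42),'B':(123,42),'C':(33,-42),'D':(123,-42)}.items():
    X=Rm@(np.array(p)/1000)+t; q=proj(c,[X[0],X[1],.06])[0]; print(n,np.round(X,4),'crop px',np.round(((q[0]-125)*s,(q[1]-60)*s)))
tip=ray(c,(249,207),.2477-.0104-.054); print('tip',tip)
E
python3 fit.py
```

```text
dow [ 0.4726 -0.2464]
dr [ 0.6242 -0.2096]
A [ 0.4952 -0.1976]
B [ 0.5823 -0.1771]
C [ 0.5144 -0.2792]
D [ 0.6017 -0.258 ]
plate yaw 13.503476860079127 dowel [ 0.47254118 -0.24619734] drift [ 0.62422868 -0.20977066] err mm [[-0.1, 0.2], [0.1, -0.1], [-0.3, -0.1], [-0.0, 0.4], [0.1, -0.1], [0.3, -0.3]]
corner [ 0.65334738 -0.27777839] len 0.1835435767058814 mould yaw 9.219825730658375
mould drift [ 0.6265258  -0.22120259]
dr [ 0.6265 -0.2212] crop px [683. 318.]
A [ 0.4984 -0.1995] crop px [238. 138.]
B [ 0.5872 -0.185 ] crop px [577. 156.]
C [ 0.5118 -0.2824] crop px [240. 441.]
D [ 0.6007 -0.2679] crop px [553. 457.]
tip [ 0.57037545 -0.25254805  0.1833    ]
```

Emit:
{"fn": "play_rows", "kwargs": {"plan": "0.05 0.05 -0.02 0; 0.1 0.1 -0.08 0; 0.16 0.14 -0.16 0; 0.215 0.171 -0.25 0; 0.215 0.171 -0.34 0; 0.215 0.171 -0.39 0; 0.215 0.171 -0.405 0; 0.215 0.171 -0.405 0"}}

```text
time_s: 33.5
position: [0.6262, -0.2118, 0.1469]
tcp_rot: [[-0.212, 0.977, 0.002], [0.977, 0.212, 0.001], [0.0, 0.002, -1.0]]
wrist_force: [-0.7, -0.2, -2.4]
opening: 0.219
```

Run:
```python
from h import *
c=np.load('c11.npy',allow_pickle=True).item(); print('head top',ray(c,(250,285),.2733))
st()
c=cap('wrist','w12.png'); np.save('c12.npy',c,allow_pickle=True)
cv2.imwrite('pics/z7.png',cv2.resize(c['frame'][130:310,150:360],(800,686),interpolation=2)[:600])
marks(c,'wrist','drift plate_drift_hole mould_drift_hole'.split())
```

```text
head top [ 0.57072869 -0.25228249  0.2733    ]
t 33.5 pos [ 0.6262 -0.2118  0.1469] yaw 12.25 z [ 0.002  0.001 -1.   ] F [-0.7 -0.2 -2.4] T [ 0.01  0.01 -0.05] op 0.219 q6 [-21.4  33.3  94.4   0.1  52.2 -33.7]
drift [([0.6192, -0.2078, 0.1332], 0.86)]
plate_drift_hole [([0.6195, -0.2086, 0.0722], 0.56)]
mould_drift_hole [([0.6221, -0.2192, 0.0579], 0.64)]
```

View pics/z7.png

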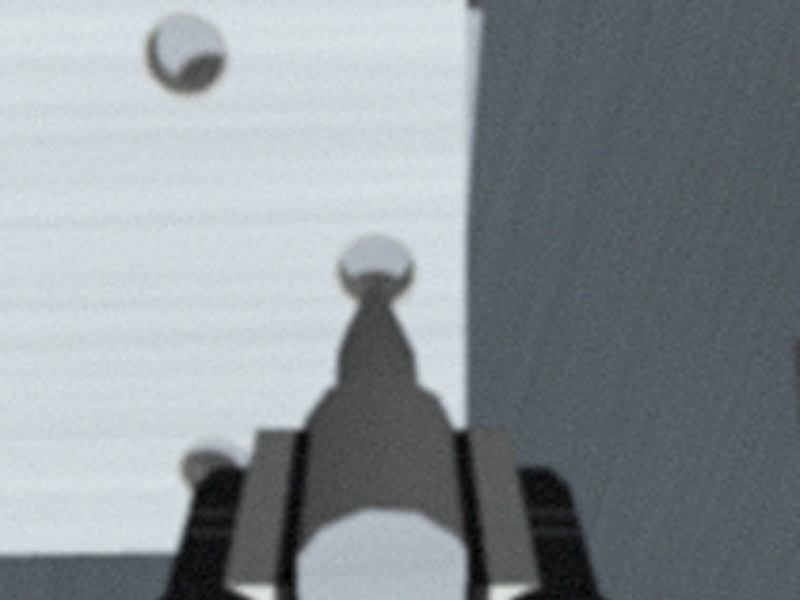

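```bash
cat > draw.py <<'E'
from h import *
from fit import R,t,Rm,a,am
def circ(X,z,r,n=60):
    th=np.linspace(0,2*np.pi,n); return np.c_[X[0]+r*np.cos(th),X[1]+r*np.sin(th),np.full(n,z)]
def draw(c,x0,y0,x1,y1,s,out,off=(0,0)):
    im=cv2.resize(c['frame'][y0:y1,x0:x1],None,fx=s,fy=s,interpolation=2)
    def pl(P,col):
        P=P.copy();P[:,0]+=off[0];P[:,1]+=off[1]
        q=(proj(c,P)-[x0,y0]+0.5)*s; cv2.polylines(im,[np.round(q).astype(int)],False,col,1)
    for p in [(156,0),(33,42),(123,42),(33,-42),(123,-42),(0,0)]:
        X=R@(np.array(p)/1000)+t; Y=Rm@(np.array(p)/1000)+t
        rp=.0065 if p==(0,0) else .007
        pl(circ(X,.072,rp),(0,255,0)); pl(circ(X,.06,rp),(255,255,0)); pl(circ(Y,.06,.007),(0,0,255))
    cr=np.array([(-17,-60),(173,-60),(173,60),(-17,60),(-17,-60)])/1000
    for RR,z,col in((R,.072,(0,255,0)),(Rm,.06,(0,0,255))):
        q=cr@RR.T+t; pl(np.c_[q,np.full(5,z)],col)
    cv2.imwrite(out,im)
if __name__=='__main__':
    draw(np.load('c11.npy',allow_pickle=True).item(),125,60,340,210,3.72,'pics/d1.png')
    draw(np.load('c12.npy',allow_pickle=True).item(),150,130,360,285,3.8,'pics/d2.png')
E
python3 draw.py >/dev/null
```

```text
(no output)
```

View pics/d1.png

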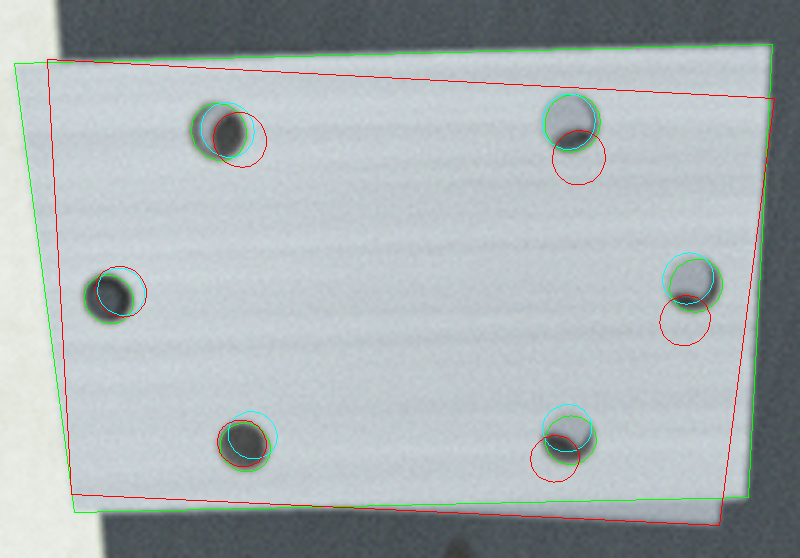

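View pics/d2.png

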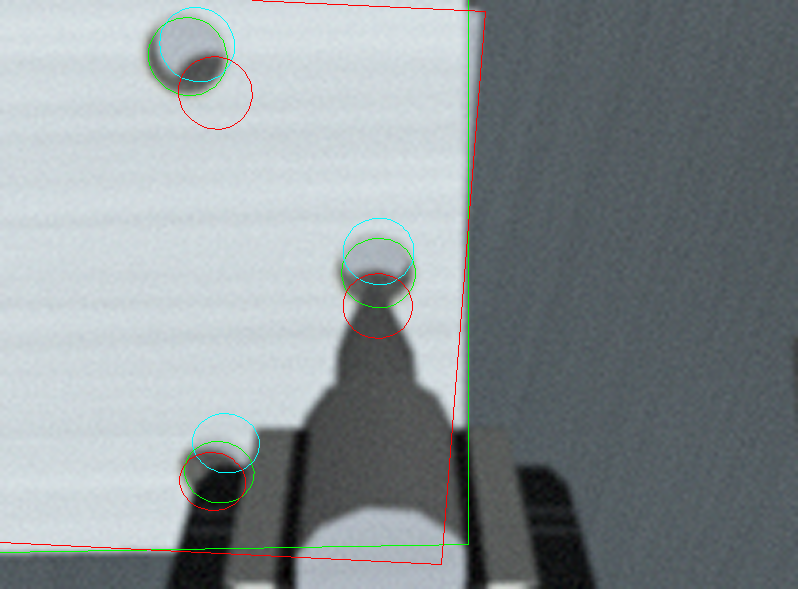

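Emit:
{"fn": "play_rows", "kwargs": {"plan": "0 -0.01 0 0; 0 -0.018 0 0; 0 -0.018 -0.01 0; 0 -0.018 -0.025 0; 0 -0.018 -0.04 0; 0 -0.018 -0.055 0; 0 -0.018 -0.07 0; 0 -0.018 -0.072 0"}}

```text
time_s: 34.7
position: [0.6262, -0.2163, 0.1292]
tcp_rot: [[-0.212, 0.977, 0.003], [0.977, 0.212, 0.0], [-0.0, 0.003, -1.0]]
wrist_force: [-0.6, 0.4, -0.9]
opening: 0.215
```

Run:
```python
from h import *
st()
c=cap('wrist','w13.png'); np.save('c13.npy',c,allow_pickle=True)
cv2.imwrite('pics/z8.png',cv2.resize(c['frame'][130:310,150:360],(800,686),interpolation=2)[:600])
```

```text
t 34.7 pos [ 0.6262 -0.2163  0.1292] yaw 12.25 z [ 0.003  0.    -1.   ] F [-0.6  0.4 -0.9] T [ 0.15  0.12 -0.01] op 0.215 q6 [-21.7  34.5  95.    0.1  50.3 -34. ]
```

View pics/z8.png

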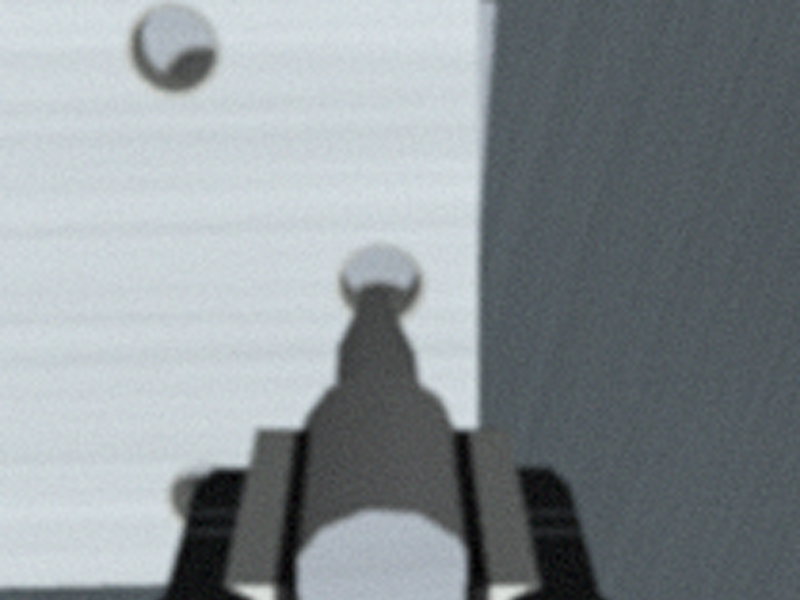

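Emit:
{"fn": "play_rows", "kwargs": {"plan": "0.001 -0.005 0 0; 0.002 -0.01 0 0; 0.003 -0.015 0 0; 0.004 -0.02 0 0; 0.005 -0.025 0 0; 0.006 -0.03 0 0; 0.007 -0.034 0 0; 0.007 -0.034 0 0"}}

```text
time_s: 35.75
position: [0.6279, -0.2249, 0.1293]
tcp_rot: [[-0.212, 0.977, 0.002], [0.977, 0.212, 0.0], [-0.0, 0.002, -1.0]]
wrist_force: [-1.6, 2.9, -1.1]
opening: 0.218
```

Run:
```python
from h import *
st()
c=cap('wrist','w14.png'); np.save('c14.npy',c,allow_pickle=True)
cv2.imwrite('pics/z9.png',cv2.resize(c['frame'][130:310,150:360],(800,686),interpolation=2)[:600])
```

```text
t 35.75 pos [ 0.6279 -0.2249  0.1293] yaw 12.25 z [ 0.002  0.    -1.   ] F [-1.6  2.9 -1.1] T [ 0.71  0.36 -0.02] op 0.218 q6 [-22.4  34.9  94.3   0.1  50.7 -34.7]
```

View pics/z9.png

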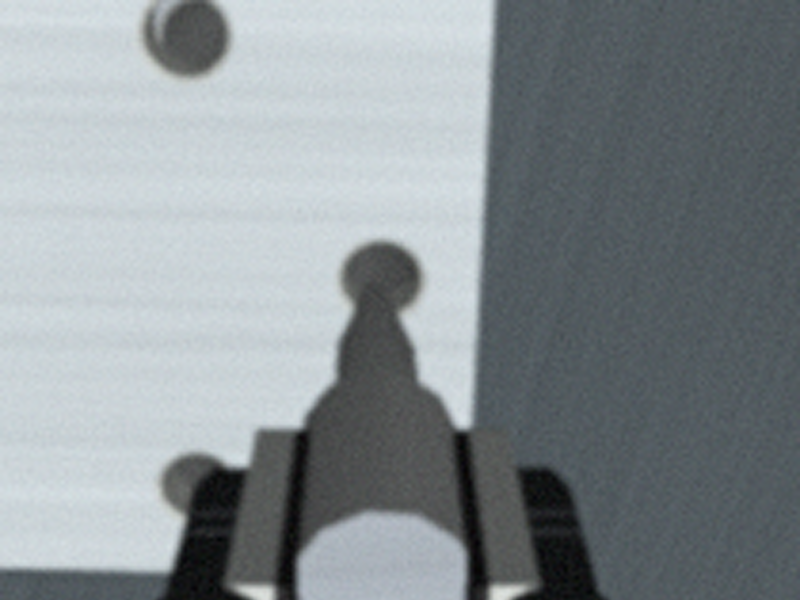

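```bash
python3 - <<'E' 2>&1 | tail -12
from h import *
from fit import t,Rm,am
c=np.load('c14.npy',allow_pickle=True).item(); s=800/210
px=lambda u,v:(150+u/s,130+v/s)
d=ray(c,px(382,275),.072)[:2]; B=ray(c,px(186,36),.072)[:2]
print('plate drift',d,'B',B,'mould drift',Rm@[.156,0]+t,'mould B',Rm@[.123,.042]+t)
print('yaw from drift',np.degrees(np.arctan2(*(d-t)[::-1])),'len',np.linalg.norm(d-t),'mould',np.degrees(am))
print(st()['position'])
import draw
draw.a=0
aa=np.arctan2(*(d-t)[::-1]); draw.R=np.array([[np.cos(aa),-np.sin(aa)],[np.sin(aa),np.cos(aa)]])
draw.draw(c,150,130,360,285,3.8,'pics/d3.png')
E
```

```text
corner [ 0.65334738 -0.27777839] len 0.1835435767058814 mould yaw 9.219825730658375
mould drift [ 0.6265258  -0.22120259]
dr [ 0.6265 -0.2212] crop px [683. 318.]
A [ 0.4984 -0.1995] crop px [238. 138.]
B [ 0.5872 -0.185 ] crop px [577. 156.]
C [ 0.5118 -0.2824] crop px [240. 441.]
D [ 0.6007 -0.2679] crop px [553. 457.]
tip [ 0.57037545 -0.25254805  0.1833    ]
plate drift [ 0.62551908 -0.21670409] B [ 0.58556858 -0.18277324] mould drift [ 0.6265258  -0.22120259] mould B [ 0.58722277 -0.18503255]
yaw from drift 10.912404584754782 len 0.1557950284405513 mould 9.219825730658375
t 35.8 pos [ 0.6279 -0.2249  0.1293] yaw 12.25 z [ 0.002  0.    -1.   ] F [-1.6  2.6 -1.6] T [0.68 0.44 0.02] op 0.219 q6 [-22.3  34.9  94.3   0.1  50.7 -34.7]
[ 0.62792024 -0.22485001  0.12930031]
```

View pics/d3.png

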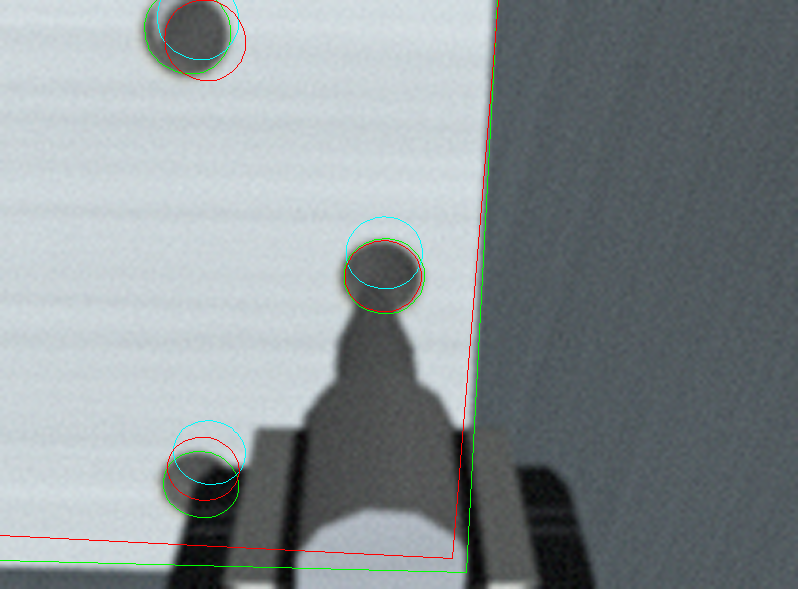

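Emit:
{"fn": "play_rows", "kwargs": {"plan": "0.001 -0.004 -0.004 0; 0.001 -0.004 -0.012 0; 0.001 -0.004 -0.02 0; 0.001 -0.004 -0.028 0; 0.001 -0.004 -0.036 0; 0.001 -0.004 -0.044 0; 0.001 -0.004 -0.052 0; 0.001 -0.004 -0.06 0"}}

```text
time_s: 36.8
position: [0.6286, -0.2248, 0.1151]
tcp_rot: [[-0.212, 0.977, 0.003], [0.977, 0.212, 0.002], [0.001, 0.003, -1.0]]
wrist_force: [-2.8, 14.5, 14.3]
opening: 0.216
```

Run:
```python
from h import *
st()
```

```text
t 36.8 pos [ 0.6286 -0.2248  0.1151] yaw 12.24 z [ 0.003  0.002 -1.   ] F [-2.8 14.5 14.3] T [3.11 0.63 0.04] op 0.216 q6 [-22.4  35.9  94.8   0.2  49.2 -34.7]
```

```bash
python3 - <<'E' 2>&1 | tail -3
from h import *
from fit import t,Rm,am
c=cap('wrist','w15.png')
import draw
aa=np.radians(10.2); draw.R=np.array([[np.cos(aa),-np.sin(aa)],[np.sin(aa),np.cos(aa)]])
draw.draw(c,150,130,360,285,3.8,'pics/d4.png')
E
```

```text
C [ 0.5118 -0.2824] crop px [240. 441.]
D [ 0.6007 -0.2679] crop px [553. 457.]
tip [ 0.57037545 -0.25254805  0.1833    ]
```

View pics/d4.png

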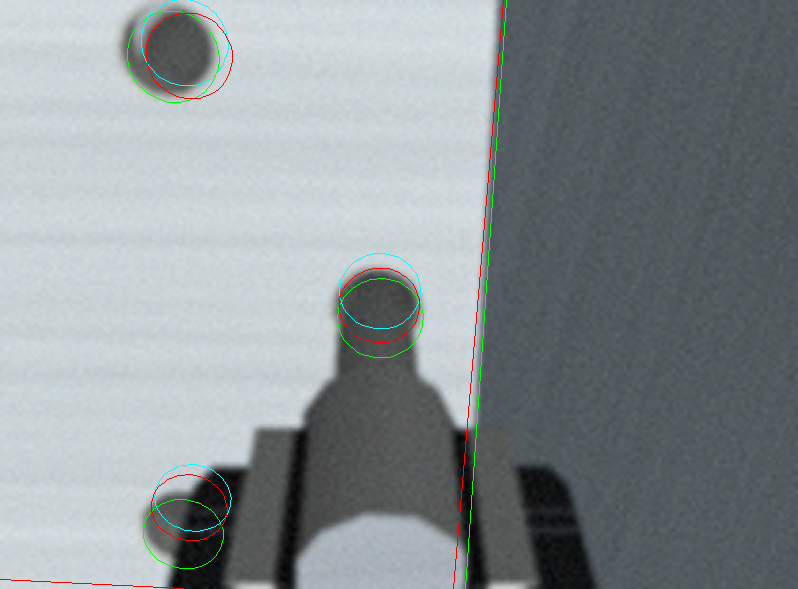

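Emit:
{"fn": "play_rows", "kwargs": {"plan": "0 -0.002 0.008 0; 0 -0.004 0.012 0; 0 -0.006 0.012 0; 0 -0.008 0.012 0; 0 -0.01 0.012 0; 0 -0.012 0.012 0; 0 -0.012 0.012 0; 0 -0.012 0.012 0"}}

```text
time_s: 37.85
position: [0.6286, -0.2279, 0.1178]
tcp_rot: [[-0.212, 0.977, 0.003], [0.977, 0.212, 0.001], [0.001, 0.003, -1.0]]
wrist_force: [0.6, 5.0, 0.2]
opening: 0.217
```

```bash
python3 - <<'E' 2>&1 | tail -1
from h import *
from fit import t,Rm,am
c=cap('wrist','w15.png')
import draw
aa=np.radians(10.2); draw.R=np.array([[np.cos(aa),-np.sin(aa)],[np.sin(aa),np.cos(aa)]])
draw.draw(c,150,130,360,285,3.8,'pics/d5.png')
st()
E
```

```text
t 37.9 pos [ 0.6285 -0.2279  0.1178] yaw 12.24 z [ 0.003  0.001 -1.   ] F [1.6 4.3 0.8] T [ 0.98 -0.26 -0.03] op 0.216 q6 [-22.6  35.7  94.6   0.2  49.6 -35. ]
```

View pics/d5.png

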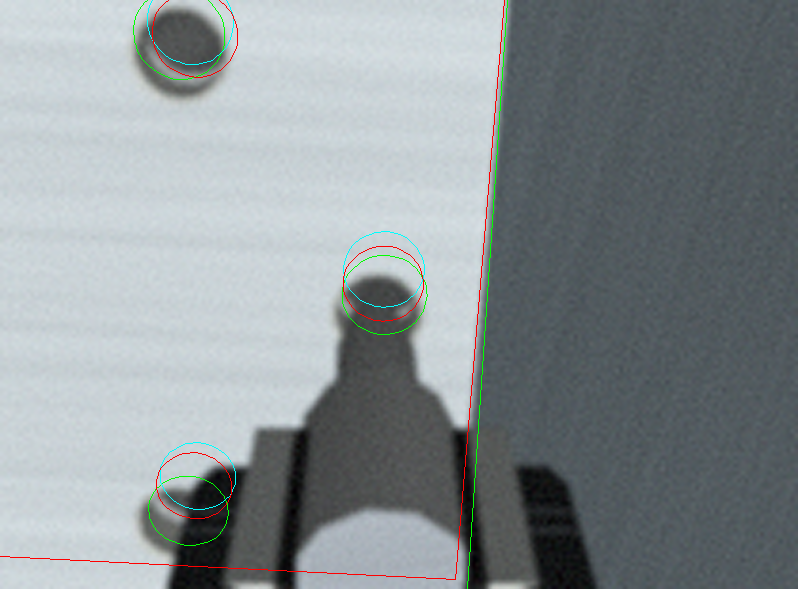

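```bash
python3 - <<'E' 2>&1 | tail -4
from h import *
from fit import t,Rm,am
c=cap('wrist'); s=3.8
px=lambda u,v:(150+u/s-.5,130+v/s-.5)
d=ray(c,px(379,314),.072)[:2]; B=ray(c,px(181,54),.072)[:2]
print('plate drift',d,np.linalg.norm(d-t),'yaw',np.degrees(np.arctan2(*(d-t)[::-1])),'B',B, 'yawB',np.degrees(np.arctan2(*(B-t)[::-1])-np.arctan2(42,123)))
print('mould',Rm@[.156,0]+t, 9.22)
E
```

```text
D [ 0.6007 -0.2679] crop px [553. 457.]
tip [ 0.57037545 -0.25254805  0.1833    ]
plate drift [ 0.62597295 -0.22205488] 0.15531956620528065 yaw 8.942161982236323 B [ 0.58697686 -0.18607262] yawB 8.864363240739936
mould [ 0.6265258  -0.22120259] 9.22
```

Emit:
{"fn": "play_rows", "kwargs": {"plan": "0 0.004 0.004 0; 0 0.008 0.004 0; 0 0.008 -0.006 0; 0 0.008 -0.016 0; 0 0.008 -0.026 0; 0 0.008 -0.036 0; 0 0.008 -0.046 0; 0 0.008 -0.052 0"}}

```text
time_s: 38.95
position: [0.6285, -0.2257, 0.1046]
tcp_rot: [[-0.212, 0.977, 0.003], [0.977, 0.212, 0.002], [0.001, 0.003, -1.0]]
wrist_force: [-0.7, 2.9, 1.0]
opening: 0.219
```

Run:
```python
from h import *
st()
```

```text
t 38.95 pos [ 0.6285 -0.2257  0.1046] yaw 12.25 z [ 0.003  0.002 -1.   ] F [-0.7  2.9  1. ] T [ 0.67  0.13 -0.04] op 0.219 q6 [-22.4  36.6  95.1   0.2  48.1 -34.8]
```

Emit:
{"fn": "play_rows", "kwargs": {"plan": "0 0 -0.006 0; 0 0 -0.012 0; 0 0 -0.018 0; 0 0 -0.024 0; 0 0 -0.03 0; 0 0 -0.036 0; 0 0 -0.04 0; 0 0 -0.044 0"}}

```text
time_s: 39.95
position: [0.6283, -0.2251, 0.0936]
tcp_rot: [[-0.212, 0.977, 0.003], [0.977, 0.212, 0.002], [0.002, 0.003, -1.0]]
wrist_force: [-1.2, 8.4, 4.7]
opening: 0.217
```

Run:
```python
from h import *
st()
```

```text
t 39.95 pos [ 0.6283 -0.2251  0.0936] yaw 12.24 z [ 0.003  0.002 -1.   ] F [-1.2  8.4  4.7] T [1.68 0.22 0.06] op 0.217 q6 [-22.4  37.4  95.5   0.2  47.  -34.8]
```

Emit:
{"fn": "play_rows", "kwargs": {"plan": "0 0.002 -0.006 0; 0 0.002 -0.012 0; 0 0.002 -0.018 0; 0 0.002 -0.024 0; 0 0.002 -0.03 0; 0 0.002 -0.034 0; 0 0.002 -0.038 0; 0 0.002 -0.042 0"}}

```text
time_s: 40.95
position: [0.6283, -0.2244, 0.0833]
tcp_rot: [[-0.212, 0.977, 0.003], [0.977, 0.212, 0.003], [0.002, 0.003, -1.0]]
wrist_force: [-1.2, 6.7, 7.7]
opening: 0.215
```

Run:
```python
from h import *
st()
```

```text
t 40.95 pos [ 0.6283 -0.2244  0.0833] yaw 12.24 z [ 0.003  0.003 -1.   ] F [-1.2  6.7  7.7] T [1.33 0.34 0.03] op 0.215 q6 [-22.4  38.1  95.9   0.3  45.9 -34.8]
```

Emit:
{"fn": "play_rows", "kwargs": {"plan": "0 0.002 -0.002 0; 0 0.002 -0.004 0; 0 0.002 -0.006 0; 0 0.002 -0.007 0; 0 0.002 -0.008 0; 0 0.002 -0.008 0; 0 0.002 -0.008 0; 0 0.002 -0.008 0"}}

```text
time_s: 41.95
position: [0.6284, -0.2241, 0.0825]
tcp_rot: [[-0.212, 0.977, 0.003], [0.977, 0.212, 0.002], [0.001, 0.004, -1.0]]
wrist_force: [-6.9, 4.9, 19.0]
opening: 0.22
```

Run:
```python
from h import *
st()
```

```text
t 41.95 pos [ 0.6284 -0.2241  0.0825] yaw 12.24 z [ 0.003  0.002 -1.   ] F [-6.9  4.9 19. ] T [ 0.92  1.08 -0.  ] op 0.22 q6 [-22.3  38.1  95.9   0.3  45.8 -34.8]
```

Emit:
{"fn": "play_rows", "kwargs": {"plan": "0 0 -0.004 0; 0 0 -0.007 0; 0 0 -0.01 0; 0 0 -0.01 0; 0 0 -0.01 0; 0 0 -0.01 0; 0 0 -0.004 0; 0 0 0 0"}}

```text
time_s: 42.95
position: [0.6283, -0.2241, 0.0826]
tcp_rot: [[-0.212, 0.977, 0.003], [0.977, 0.212, 0.002], [0.001, 0.004, -1.0]]
wrist_force: [-0.1, 3.8, -4.0]
opening: 0.218
```

Emit:
{"fn": "play_rows", "kwargs": {"plan": "0 0 0 0; 0 0 0 0; 0 0 0 0; 0 0 0 0; 0 0 0.12 0; 0 0 0.25 0; 0 0 0.38 0; 0 0 0.5 0", "hand": 0.6}}

```text
time_s: 43.95
position: [0.6284, -0.2241, 0.2088]
tcp_rot: [[-0.212, 0.977, 0.004], [0.977, 0.212, 0.002], [0.001, 0.004, -1.0]]
wrist_force: [0.2, 0.2, 0.3]
opening: 0.598
```

```bash
python3 - <<'E' 2>&1 | tail -12
from h import *
from fit import t,Rm,am
st()
c=cap('wrist','w16.png'); np.save('c16.npy',c,allow_pickle=True)
import draw
draw.R=Rm
draw.draw(c,120,60,400,270,2.85,'pics/d6.png')
marks(c,'wrist',['drift','plate'])
d=cap('side'); marks(d,'side',['drift','lid','hasp_pin','bolt0'])
E
```

```text
A [ 0.4984 -0.1995] crop px [238. 138.]
B [ 0.5872 -0.185 ] crop px [577. 156.]
C [ 0.5118 -0.2824] crop px [240. 441.]
D [ 0.6007 -0.2679] crop px [553. 457.]
tip [ 0.57037545 -0.25254805  0.1833    ]
t 43.95 pos [ 0.6284 -0.2241  0.2088] yaw 12.24 z [ 0.004  0.002 -1.   ] F [0.2 0.2 0.3] T [ 0.01 -0.06 -0.01] op 0.598 q6 [-22.3  30.   90.5   0.2  59.3 -34.7]
drift [([0.6267, -0.2223, 0.0704], 0.56)]
plate [([0.4703, -0.2481, 0.0637], 0.67), ([0.6229, -0.2209, 0.0744], 0.48)]
drift [([0.5873, -0.4174, 0.0026], 0.69), ([0.6301, -0.2212, 0.069], 0.41)]
lid [([0.46, 0.0154, -0.0049], 0.82)]
hasp_pin []
bolt0 [([0.4687, 0.2997, 0.0574], 0.61), ([0.5301, 0.2819, 0.0614], 0.49), ([0.6266, -0.2234, 0.066], 0.39)]
```

View pics/d6.png

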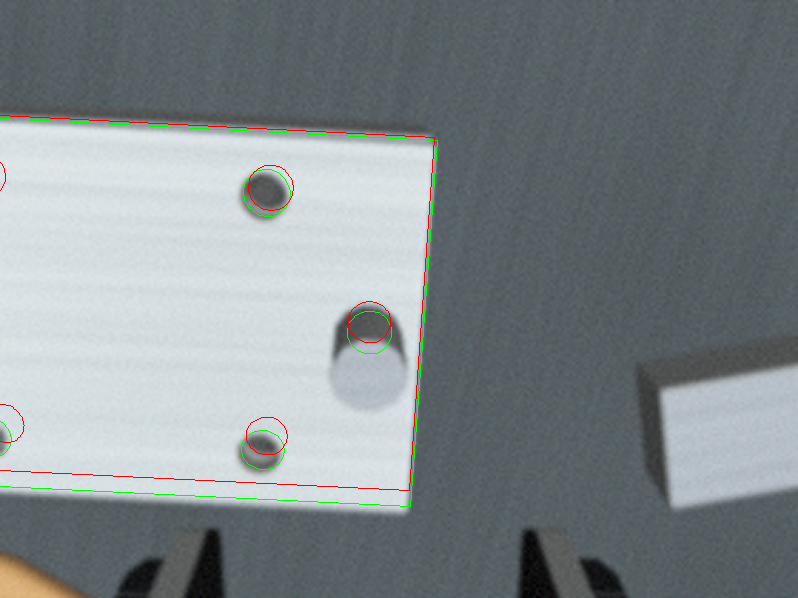

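```bash
python3 - <<'E' 2>&1 | tail -8
from h import *
from fit import t,Rm,am
c=np.load('c16.npy',allow_pickle=True).item(); s=2.85
px=lambda u,v:(120+u/s-.5,60+v/s-.5)
B=ray(c,px(266,193.5),.072)[:2];D=ray(c,px(262,450),.072)[:2];cr=[ray(c,px(*p),.072)[:2] for p in((436,136),(407,511))]
print('B',B,'D',D,'dist',np.linalg.norm(B-D),'corners',cr)
dtop=ray(c,px(368,372),.108); print('drift top',dtop)
print('mouldB',Rm@[.123,.042]+t,'mouldD',Rm@[.123,-.042]+t,Rm@[.156,0]+t,t)
cv2.imwrite('pics/z10.png',cv2.resize(c['frame'][100:230,120:280],(800,650),interpolation=2)[:600])
E
```

```text
A [ 0.4984 -0.1995] crop px [238. 138.]
B [ 0.5872 -0.185 ] crop px [577. 156.]
C [ 0.5118 -0.2824] crop px [240. 441.]
D [ 0.6007 -0.2679] crop px [553. 457.]
tip [ 0.57037545 -0.25254805  0.1833    ]
B [ 0.58713303 -0.18531255] D [ 0.60051071 -0.26808687] dist 0.08384837559429481 corners [array([ 0.63311661, -0.15820644]), array([ 0.65226178, -0.27993824])]
drift top [ 0.62635039 -0.2222644   0.108     ]
mouldB [ 0.58722277 -0.18503255] mouldD [ 0.60068148 -0.26794734] [ 0.6265258  -0.22120259] [ 0.47254118 -0.24619734]
```

View pics/z10.png

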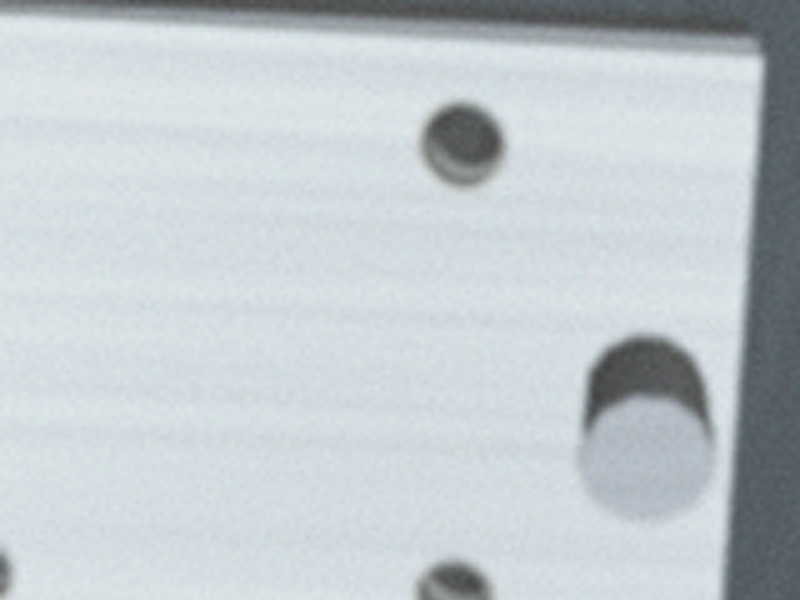

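Emit:
{"fn": "play_rows", "kwargs": {"plan": "-0.02 0.12 0 -0.02; -0.04 0.25 0 -0.04; -0.07 0.38 0 -0.06; -0.1 0.51 0 -0.08; -0.12 0.64 0 -0.1; -0.15 0.77 0 -0.12; -0.18 0.9 0 -0.145; -0.2 1 0 -0.145", "hand": 0.5}}

```text
time_s: 45.35
position: [0.577, 0.0274, 0.2057]
tcp_rot: [[0.24, 0.971, 0.001], [0.971, -0.24, 0.002], [0.002, 0.001, -1.0]]
wrist_force: [0.9, -0.1, 0.6]
opening: 0.5
```

Emit:
{"fn": "play_rows", "kwargs": {"plan": "-0.02 0.12 0 0; -0.04 0.25 0 0; -0.07 0.38 0 0; -0.1 0.51 0 0; -0.12 0.64 0 0; -0.15 0.77 0 0; -0.18 0.9 0 0; -0.2 1 0 0"}}

```text
time_s: 46.35
position: [0.5263, 0.2785, 0.205]
tcp_rot: [[0.24, 0.971, 0.0], [0.971, -0.24, 0.001], [0.001, -0.0, -1.0]]
wrist_force: [0.1, -0.5, 0.1]
opening: 0.499
```

Run:
```python
from h import *
st()
c=cap('wrist','w17.png'); np.save('c17.npy',c,allow_pickle=True); marks(c,'wrist',['bolt0','crate'])
cv2.imwrite('pics/z11.png',cv2.resize(c['frame'][90:270,150:360],(800,686),interpolation=2)[:600])
```

```text
t 46.35 pos [0.5263 0.2785 0.205 ] yaw -13.88 z [ 0.     0.001 -1.   ] F [ 0.1 -0.5  0.1] T [ 0.03 -0.02 -0.01] op 0.499 q6 [2.490e+01 2.470e+01 1.005e+02 1.000e-01 5.470e+01 3.880e+01]
bolt0 [([0.4633, 0.2994, 0.0587], 0.78), ([0.5308, 0.2831, 0.0617], 0.57)]
crate [([0.4888, 0.2482, -0.0007], 0.9)]
```

View pics/w17.png

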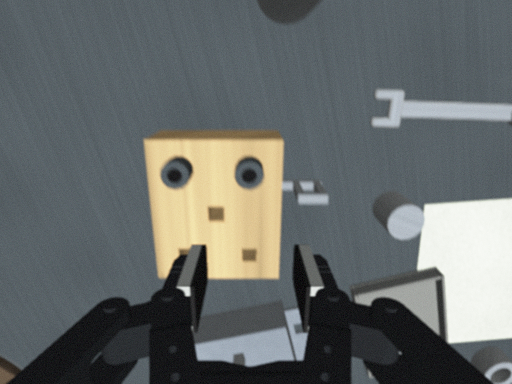

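Run:
```python
from h import *
c=np.load('c17.npy',allow_pickle=True).item()
for p in((249.5,174.5),(177,174.5)): print(ray(c,p,.082))
R=ctrl.observe()['tcp_rot']; print(np.array(R).T@(ray(c,(249.5,174.5),.082)-ctrl.observe()['position']))
```

```text
[0.52700341 0.28688727 0.082     ]
[0.46694098 0.30181861 0.082     ]
[ 0.00844579 -0.00155617  0.12300784]
```

Emit:
{"fn": "play_rows", "kwargs": {"plan": "0.004 0.015 -0.05 0; 0.007 0.027 -0.15 0; 0.007 0.027 -0.25 0; 0.007 0.027 -0.35 0; 0.007 0.027 -0.45 0; 0.007 0.027 -0.53 0; 0.007 0.027 -0.565 0; 0.007 0.027 -0.565 0"}}

```text
time_s: 47.5
position: [0.5279, 0.2843, 0.063]
tcp_rot: [[0.239, 0.971, -0.001], [0.971, -0.239, 0.001], [0.001, -0.001, -1.0]]
wrist_force: [0.1, 0.2, 0.4]
opening: 0.502
```

Emit:
{"fn": "play_rows", "kwargs": {"plan": "0 0 -0.003 0; 0 0 -0.006 0; 0 0 -0.006 0; 0 0 -0.006 0; 0 0 -0.006 0; 0 0 -0.006 0; 0 0 -0.006 0; 0 0 -0.006 0", "hand": 0, "newtons": 80}}

```text
time_s: 48.5
position: [0.5285, 0.2844, 0.0632]
tcp_rot: [[0.239, 0.971, 0.001], [0.971, -0.239, 0.001], [0.002, 0.0, -1.0]]
wrist_force: [-3.2, -2.3, 15.5]
opening: 0.273
```

Run:
```python
from h import *
st()
c=cap('wrist','w18.png')
```

```text
t 48.5 pos [0.5285 0.2844 0.0632] yaw -13.84 z [ 0.001  0.001 -1.   ] F [-3.2 -2.3 15.5] T [-0.53  0.66 -0.01] op 0.273 q6 [2.540e+01 3.560e+01 1.059e+02 1.000e-01 3.850e+01 3.910e+01]
```

View pics/w18.png

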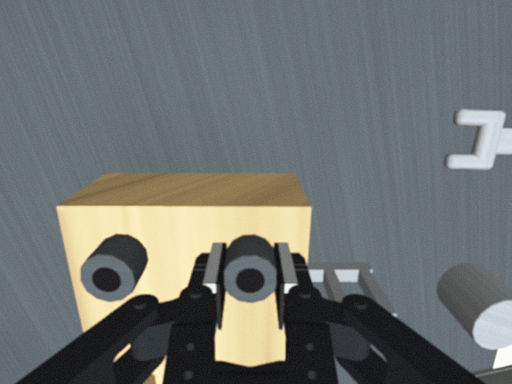

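Emit:
{"fn": "play_rows", "kwargs": {"plan": "0 0 0.06 0; 0 0 0.18 0; 0 0 0.32 0; 0.01 -0.1 0.45 0; 0.02 -0.25 0.55 0.02; 0.03 -0.42 0.55 0.04; 0.05 -0.6 0.55 0.06; 0.07 -0.78 0.55 0.08"}}

```text
time_s: 49.55
position: [0.5463, 0.0881, 0.2022]
tcp_rot: [[-0.012, 1.0, 0.002], [1.0, 0.012, 0.002], [0.002, 0.002, -1.0]]
wrist_force: [-0.1, -0.5, -1.4]
opening: 0.271
```

Emit:
{"fn": "play_rows", "kwargs": {"plan": "0.02 -0.14 0 0.01; 0.04 -0.3 0 0.02; 0.06 -0.46 0 0.04; 0.08 -0.62 0 0.05; 0.11 -0.78 0 0.05; 0.14 -0.92 0 0.05; 0.16 -1 0 0.05; 0.16 -1 0 0.05"}}

```text
time_s: 50.55
position: [0.5866, -0.1628, 0.2027]
tcp_rot: [[-0.167, 0.986, 0.003], [0.986, 0.167, 0.002], [0.001, 0.003, -1.0]]
wrist_force: [-0.0, 0.1, -1.1]
opening: 0.273
```

Run:
```python
from h import *
st()
c=cap('wrist','w19.png')
```

```text
t 50.55 pos [ 0.5866 -0.1628  0.2027] yaw 9.61 z [ 0.003  0.002 -1.   ] F [-0.   0.1 -1.1] T [-0.02 -0.08 -0.  ] op 0.273 q6 [-18.5  25.8  98.9   0.2  55.1 -28.2]
```

View pics/w19.png

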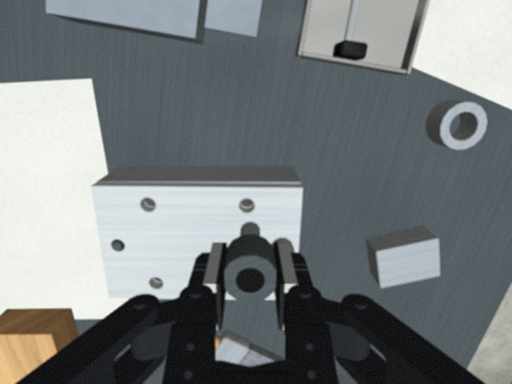

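Emit:
{"fn": "play_rows", "kwargs": {"plan": "0.004 -0.03 0 0; 0.008 -0.06 -0.05 0; 0.01 -0.09 -0.12 0; 0.01 -0.097 -0.2 0; 0.01 -0.097 -0.27 0; 0.01 -0.097 -0.32 0; 0.01 -0.097 -0.339 0; 0.01 -0.097 -0.339 0"}}

```text
time_s: 51.6
position: [0.5888, -0.186, 0.1177]
tcp_rot: [[-0.168, 0.986, 0.002], [0.986, 0.168, 0.002], [0.002, 0.002, -1.0]]
wrist_force: [-0.7, 1.3, -0.7]
opening: 0.274
```

```bash
cat > look.py <<'E'
import sys
from h import *
from fit import t,Rm,am
import draw
st()
c=cap('wrist'); np.save('cl.npy',c,allow_pickle=True); draw.R=Rm
draw.draw(c,150,130,360,285,3.8,sys.argv[1])
E
python3 look.py pics/d7.png | tail -1
```

```text
t 51.6 pos [ 0.5888 -0.186   0.1177] yaw 9.66 z [ 0.002  0.002 -1.   ] F [-0.7  1.3 -0.7] T [ 0.02  0.02 -0.06] op 0.274 q6 [-20.4  32.3 101.7   0.2  45.9 -30.3]
```

View pics/d7.png

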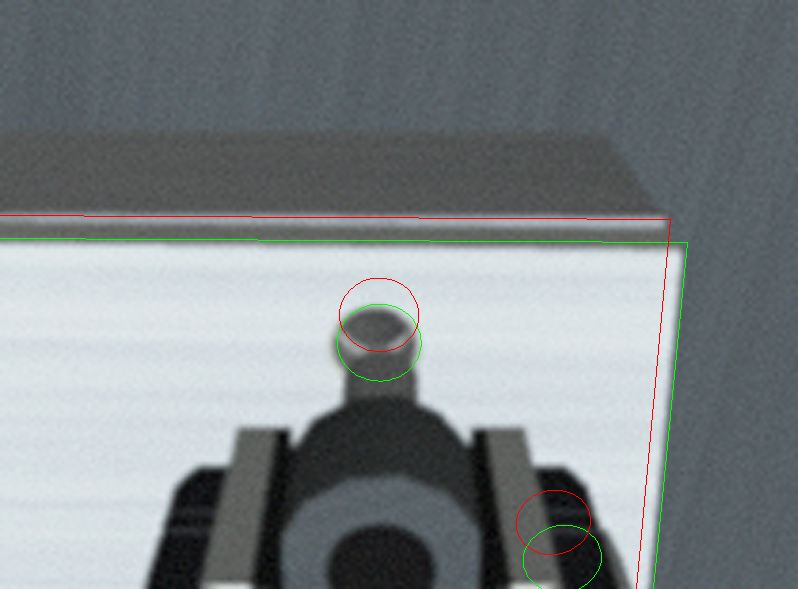

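```bash
cat > bolt.py <<'E'
import sys
from h import *
from fit import t,Rm,am
import draw
from draw import circ
def go(c,o,bx,by,out,dz=.0032):
    T=np.array(o['tcp_rot']); p=np.array(o['position'])
    s=3.8;x0,y0,x1,y1=150,130,360,310
    im=cv2.resize(c['frame'][y0:y1,x0:x1],None,fx=s,fy=s,interpolation=2)
    ax=p+T[:,0]*bx+T[:,1]*by
    for h,r in((-.034,.0035),(-.029,.006),(0,.006),(0,.013),(.022,.013)):
        q=(proj(c,circ(ax[:2],p[2]-dz+h,r))-[x0,y0]+.5)*s
        cv2.polylines(im,[np.round(q).astype(int)],True,(0,165,255),1)
    cv2.imwrite(out,im[:600]); print('axis',ax[:2])
c=np.load('cl.npy',allow_pickle=True).item()
go(c,ctrl.observe(),float(sys.argv[1]),float(sys.argv[2]),sys.argv[3])
E
python3 bolt.py .002 -.0017 pics/b1.png | tail -1
```

```text
axis [ 0.58698639 -0.1843642 ]
```

View pics/b1.png

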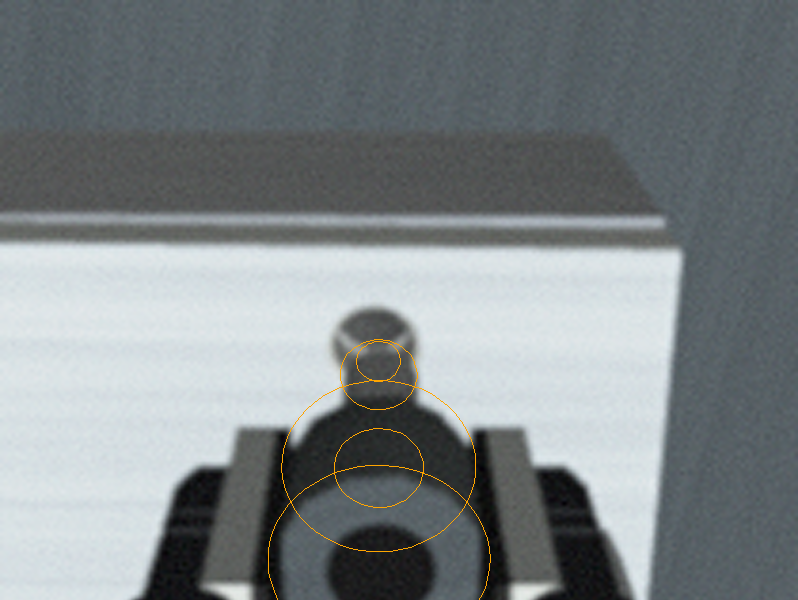

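Emit:
{"fn": "play_rows", "kwargs": {"plan": "0 -0.003 0 0; 0 -0.003 -0.01 0; 0 -0.003 -0.02 0; 0 -0.003 -0.03 0; 0 -0.003 -0.04 0; 0 -0.003 -0.05 0; 0 -0.003 -0.06 0; 0 -0.003 -0.07 0"}}

```text
time_s: 52.65
position: [0.5889, -0.1868, 0.1004]
tcp_rot: [[-0.168, 0.986, 0.002], [0.986, 0.168, 0.002], [0.002, 0.003, -1.0]]
wrist_force: [-0.7, 0.5, -0.1]
opening: 0.271
```

```bash
python3 look.py pics/d8.png | tail -1
```

```text
t 52.65 pos [ 0.5889 -0.1868  0.1004] yaw 9.66 z [ 0.002  0.002 -1.   ] F [-0.7  0.5 -0.1] T [-0.06  0.12  0.04] op 0.271 q6 [-20.5  33.6 102.3   0.2  43.9 -30.3]
```

View pics/d8.png

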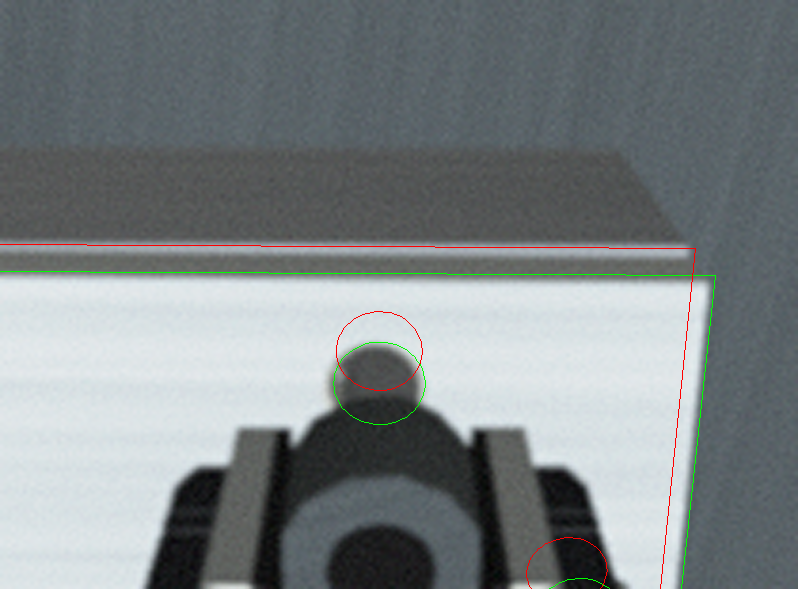

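Emit:
{"fn": "play_rows", "kwargs": {"plan": "0 0 -0.012 0; 0 0 -0.024 0; 0 0 -0.036 0; 0 0 -0.048 0; 0 0 -0.06 0; 0 0 -0.07 0; 0 0 -0.08 0; 0 0 -0.09 0"}}

```text
time_s: 53.7
position: [0.5887, -0.1866, 0.0774]
tcp_rot: [[-0.168, 0.986, 0.002], [0.986, 0.168, 0.003], [0.002, 0.002, -1.0]]
wrist_force: [-0.8, 5.0, 2.3]
opening: 0.274
```

```bash
python3 look.py pics/d9.png | tail -1
```

```text
t 53.7 pos [ 0.5887 -0.1866  0.0774] yaw 9.66 z [ 0.002  0.003 -1.   ] F [-0.8  5.   2.3] T [ 0.96  0.14 -0.05] op 0.274 q6 [-20.5  35.4 103.1   0.3  41.4 -30.4]
```

Nearly down; press the last 2 mm with a little over-travel.

Emit:
{"fn": "play_rows", "kwargs": {"plan": "0 0.001 -0.004 0; 0 0.001 -0.008 0; 0 0.001 -0.012 0; 0 0.001 -0.015 0; 0 0.001 -0.015 0; 0 0.001 -0.015 0; 0 0.001 -0.015 0; 0 0.001 -0.015 0"}}

```text
time_s: 54.75
position: [0.5888, -0.1863, 0.0751]
tcp_rot: [[-0.168, 0.986, 0.003], [0.986, 0.168, 0.002], [0.002, 0.003, -1.0]]
wrist_force: [-8.3, 7.3, 30.0]
opening: 0.273
```

```bash
python3 look.py pics/d9.png | tail -1
```

```text
t 54.75 pos [ 0.5888 -0.1863  0.0751] yaw 9.66 z [ 0.003  0.002 -1.   ] F [-8.3  7.3 30. ] T [1.28 1.59 0.01] op 0.273 q6 [-20.5  35.6 103.2   0.3  41.1 -30.3]
```

Emit:
{"fn": "play_rows", "kwargs": {"plan": "0 0 0.002 0; 0 0 0.002 0; 0 0 0.002 0; 0 0 0.002 0; 0 0 0.12 0; 0 0 0.25 0; 0 0 0.38 0; 0 0 0.5 0", "hand": 0.5}}

```text
time_s: 55.8
position: [0.5888, -0.1863, 0.2011]
tcp_rot: [[-0.168, 0.986, 0.003], [0.986, 0.168, 0.002], [0.002, 0.003, -1.0]]
wrist_force: [0.0, -0.7, -0.2]
opening: 0.499
```

```bash
python3 look.py pics/d9.png | tail -1
python3 - <<'E'
from h import *
c=cap('wrist','w20.png')
marks(c,'wrist',['bolt0','drift'])
E
```

```text
t 55.8 pos [ 0.5888 -0.1863  0.2011] yaw 9.66 z [ 0.003  0.002 -1.   ] F [ 0.  -0.7 -0.2] T [-0.02 -0.05 -0.09] op 0.499 q6 [-20.5  26.6  97.8   0.2  55.5 -30.3]
bolt0 [([0.5911, -0.1876, 0.0731], 0.96)]
drift [([0.6241, -0.2221, 0.072], 0.76)]
```

View pics/w20.png

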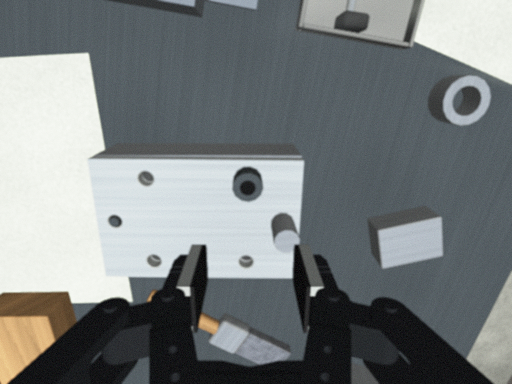

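Emit:
{"fn": "play_rows", "kwargs": {"plan": "-0.03 0.12 0 -0.02; -0.06 0.25 0 -0.04; -0.09 0.38 0 -0.06; -0.12 0.51 0 -0.08; -0.15 0.64 0 -0.1; -0.18 0.77 0 -0.12; -0.21 0.9 0 -0.13; -0.24 1 0 -0.13"}}

```text
time_s: 57.0
position: [0.5278, 0.0648, 0.199]
tcp_rot: [[0.238, 0.971, 0.002], [0.971, -0.238, 0.0], [0.001, 0.002, -1.0]]
wrist_force: [0.7, -0.0, 0.0]
opening: 0.496
```

Emit:
{"fn": "play_rows", "kwargs": {"plan": "-0.03 0.12 0 0; -0.06 0.25 0 0; -0.09 0.38 0 0; -0.12 0.51 0 0; -0.15 0.64 0 0; -0.18 0.77 0 0; -0.22 0.9 0 0; -0.25 0.95 0 0"}}

```text
time_s: 58.0
position: [0.4643, 0.3033, 0.1978]
tcp_rot: [[0.236, 0.972, 0.001], [0.972, -0.236, -0.0], [-0.0, 0.001, -1.0]]
wrist_force: [0.0, -0.4, -0.2]
opening: 0.5
```

Run:
```python
from h import *
o=st()
c=cap('wrist','w21.png'); marks(c,'wrist',['bolt0'])
d=cap('side'); marks(d,'side',['plate','lid','hasp_pin'])
```

```text
t 58.0 pos [0.4643 0.3033 0.1978] yaw -13.67 z [ 0.001 -0.    -1.   ] F [ 0.  -0.4 -0.2] T [-0.03 -0.01  0.06] op 0.5 q6 [ 30.   22.1 106.2  -0.   51.7  43.7]
bolt0 [([0.463, 0.3018, 0.058], 0.65)]
plate [([0.4723, -0.2466, 0.0582], 0.88), ([0.5994, 0.4303, -0.0022], 0.73)]
lid [([0.4626, 0.0154, -0.0024], 0.75)]
hasp_pin [([0.6609, -0.0391, 0.0021], 0.55)]
```

View pics/w21.png

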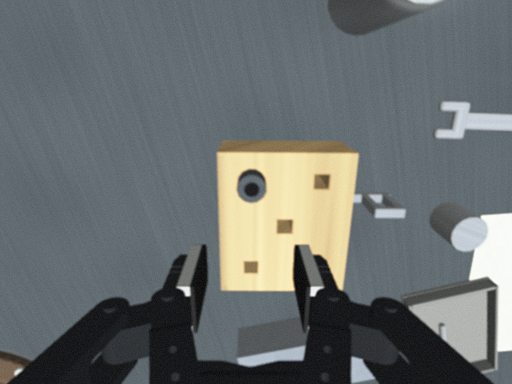

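Emit:
{"fn": "play_rows", "kwargs": {"plan": "0.005 -0.01 -0.05 0; 0.008 -0.014 -0.15 0; 0.008 -0.014 -0.25 0; 0.008 -0.014 -0.35 0; 0.008 -0.014 -0.44 0; 0.008 -0.014 -0.51 0; 0.008 -0.014 -0.537 0; 0.008 -0.014 -0.537 0"}}

```text
time_s: 59.3
position: [0.4676, 0.2976, 0.0643]
tcp_rot: [[0.239, 0.971, 0.001], [0.971, -0.239, -0.0], [0.0, 0.001, -1.0]]
wrist_force: [0.3, 0.1, 0.4]
opening: 0.499
```

Emit:
{"fn": "play_rows", "kwargs": {"plan": "0 0 0 0; 0 0 0 0; 0 0 0 0; 0 0 0 0; 0 0 0 0; 0 0 0 0; 0 0 0 0; 0 0 0 0", "hand": 0, "newtons": 80}}

```text
time_s: 60.3
position: [0.4666, 0.298, 0.0655]
tcp_rot: [[0.239, 0.971, 0.0], [0.971, -0.239, 0.0], [0.0, 0.0, -1.0]]
wrist_force: [-11.0, 4.3, 13.6]
opening: 0.27
```

Run:
```python
from h import *
st()
c=cap('scene','s6.png'); marks(c,'scene',['hasp_pin','tray'])
cv2.imwrite('pics/z12.png',cv2.resize(c['frame'][190:270,210:310],(800,640))[:600])
```

```text
t 60.3 pos [0.4666 0.298  0.0655] yaw -13.8 z [ 0.  0. -1.] F [-11.    4.3  13.6] T [ 0.74  2.14 -0.02] op 0.27 q6 [ 29.4  32.8 112.1  -0.   35.1  43.2]
hasp_pin [([0.6589, -0.0367, 0.0052], 0.69)]
tray [([0.6664, 0.0226, 0.0008], 0.9)]
```

View pics/z12.png

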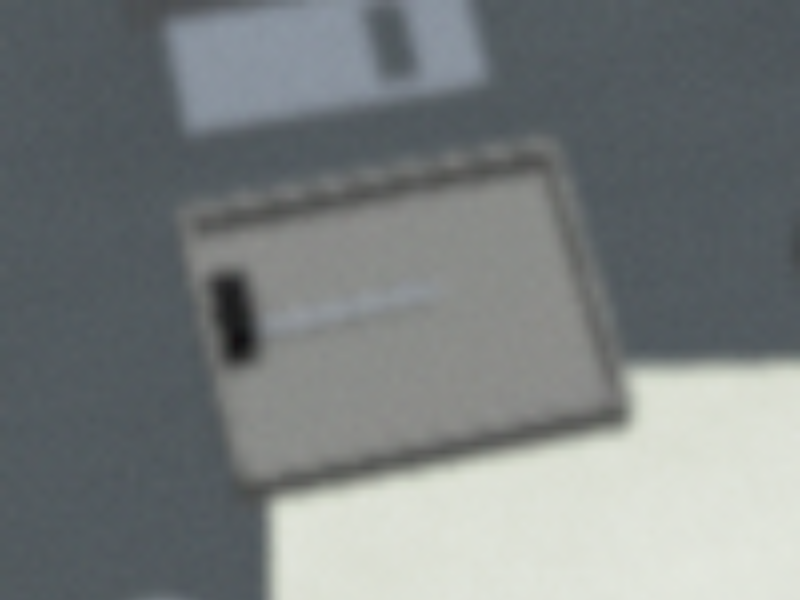

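Emit:
{"fn": "play_rows", "kwargs": {"plan": "0 0 0.06 0; 0 0 0.18 0; 0 0 0.32 0; 0.01 -0.1 0.45 0; 0.04 -0.25 0.54 0.02; 0.08 -0.42 0.54 0.04; 0.12 -0.6 0.54 0.06; 0.16 -0.78 0.54 0.08"}}

```text
time_s: 61.45
position: [0.5072, 0.1016, 0.2019]
tcp_rot: [[-0.013, 1.0, 0.003], [1.0, 0.013, 0.001], [0.0, 0.003, -1.0]]
wrist_force: [0.9, 0.3, -0.5]
opening: 0.274
```

Emit:
{"fn": "play_rows", "kwargs": {"plan": "0.03 -0.12 0 0.01; 0.07 -0.26 0 0.02; 0.1 -0.4 0 0.04; 0.14 -0.54 0 0.05; 0.18 -0.68 0 0.05; 0.22 -0.82 0 0.05; 0.26 -0.95 0 0.05; 0.29 -1 0 0.05"}}

```text
time_s: 62.45
position: [0.5803, -0.1501, 0.2031]
tcp_rot: [[-0.168, 0.986, 0.004], [0.986, 0.168, 0.0], [-0.0, 0.004, -1.0]]
wrist_force: [0.5, 0.3, -1.7]
opening: 0.271
```

Run:
```python
from h import *
st()
```

```text
t 62.45 pos [ 0.5803 -0.1501  0.2031] yaw 9.65 z [ 0.004  0.    -1.   ] F [ 0.5  0.3 -1.7] T [-0.04 -0.01  0.02] op 0.271 q6 [-1.750e+01  2.510e+01  1.002e+02  1.000e-01  5.450e+01 -2.720e+01]
```

Emit:
{"fn": "play_rows", "kwargs": {"plan": "0.02 -0.12 0 0; 0.04 -0.24 0 0; 0.065 -0.36 0 0; 0.088 -0.476 -0.02 0; 0.088 -0.476 -0.12 0; 0.088 -0.476 -0.23 0; 0.088 -0.476 -0.31 0; 0.088 -0.476 -0.332 0"}}

```text
time_s: 63.45
position: [0.6018, -0.2688, 0.1188]
tcp_rot: [[-0.168, 0.986, 0.002], [0.986, 0.168, 0.001], [0.001, 0.002, -1.0]]
wrist_force: [-0.1, -0.1, -0.6]
opening: 0.267
```

```bash
sed -i 's/.0032)/.0055)/' bolt.py; sed -i 's/dz=.0032/dz=.0055/' bolt.py; python3 look.py pics/d10.png | tail -1;python3 bolt.py .002 -.0017 pics/b2.png | tail -1
```

```text
t 63.45 pos [ 0.6018 -0.2688  0.1188] yaw 9.65 z [ 0.002  0.001 -1.   ] F [-0.1 -0.1 -0.6] T [ 0.06  0.01 -0.04] op 0.267 q6 [-26.8  35.   95.8   0.2  49.  -36.5]
axis [ 0.59993942 -0.2671502 ]
```

View pics/d10.png

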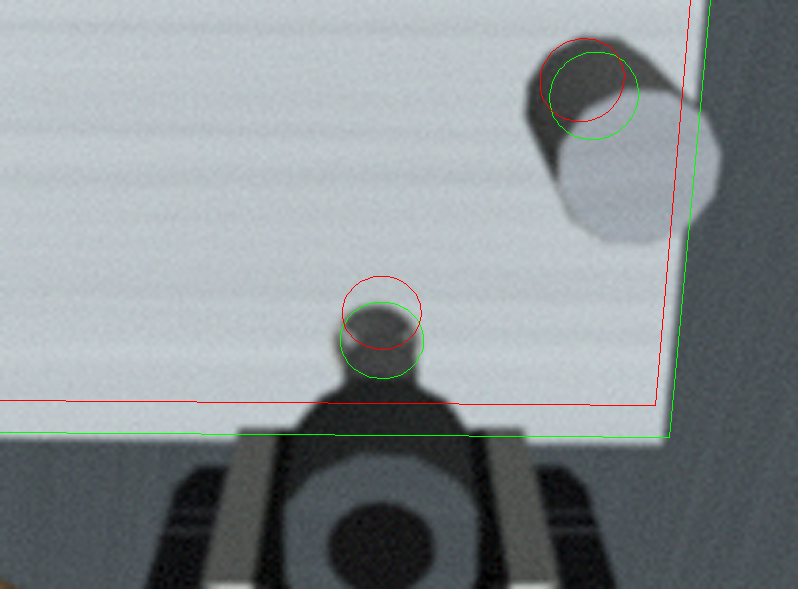

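View pics/b2.png

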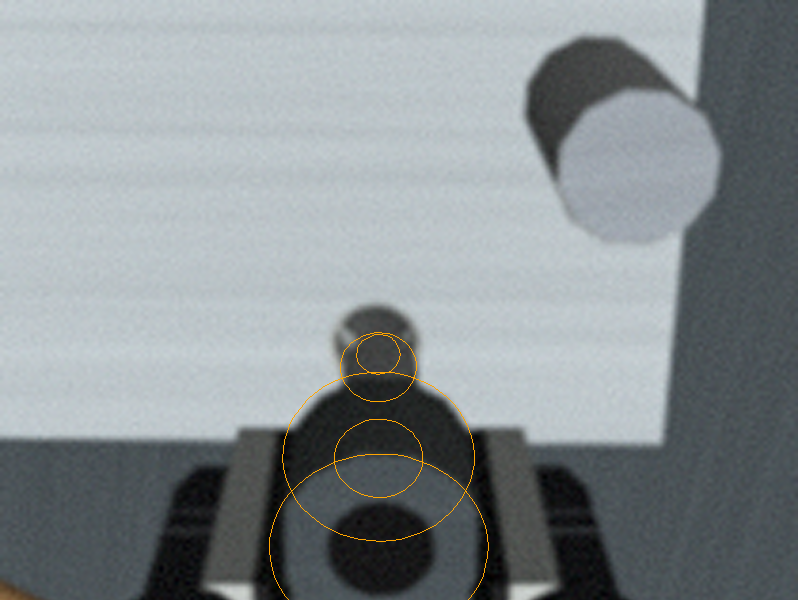

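Emit:
{"fn": "play_rows", "kwargs": {"plan": "0.002 -0.003 0 0; 0.002 -0.003 -0.01 0; 0.002 -0.003 -0.02 0; 0.002 -0.003 -0.03 0; 0.002 -0.003 -0.04 0; 0.002 -0.003 -0.05 0; 0.002 -0.003 -0.06 0; 0.002 -0.003 -0.07 0"}}

```text
time_s: 64.5
position: [0.6022, -0.2696, 0.1013]
tcp_rot: [[-0.168, 0.986, 0.002], [0.986, 0.168, 0.001], [0.001, 0.002, -1.0]]
wrist_force: [-2.3, -0.3, 0.9]
opening: 0.271
```

```bash
python3 look.py pics/d11.png | tail -1
```

```text
t 64.5 pos [ 0.6022 -0.2696  0.1013] yaw 9.65 z [ 0.002  0.001 -1.   ] F [-2.3 -0.3  0.9] T [-0.12  0.49  0.01] op 0.271 q6 [-26.8  36.3  96.4   0.2  47.2 -36.6]
```

Emit:
{"fn": "play_rows", "kwargs": {"plan": "-0.001 0 -0.012 0; -0.001 0 -0.024 0; -0.001 0 -0.036 0; -0.001 0 -0.048 0; -0.001 0 -0.06 0; -0.001 0 -0.07 0; -0.001 0 -0.08 0; -0.001 0 -0.087 0"}}

```text
time_s: 65.55
position: [0.6019, -0.2696, 0.0791]
tcp_rot: [[-0.168, 0.986, 0.002], [0.986, 0.168, 0.001], [0.001, 0.002, -1.0]]
wrist_force: [-1.3, -0.8, -1.0]
opening: 0.268
```

```bash
python3 look.py pics/d11.png | tail -1
```

```text
t 65.55 pos [ 0.6019 -0.2696  0.0791] yaw 9.65 z [ 0.002  0.001 -1.   ] F [-1.3 -0.8 -1. ] T [-0.16  0.03  0.02] op 0.268 q6 [-26.8  37.9  97.1   0.2  44.9 -36.6]
```

Emit:
{"fn": "play_rows", "kwargs": {"plan": "0 0 -0.003 0; 0 0 -0.006 0; 0 0 -0.009 0; 0 0 -0.012 0; 0 0 -0.014 0; 0 0 -0.014 0; 0 0 -0.014 0; 0 0 -0.014 0"}}

```text
time_s: 66.6
position: [0.602, -0.2697, 0.0773]
tcp_rot: [[-0.168, 0.986, 0.003], [0.986, 0.168, 0.001], [0.0, 0.003, -1.0]]
wrist_force: [-8.8, 2.6, 29.0]
opening: 0.267
```

```bash
python3 look.py pics/d11.png | tail -1
```

```text
t 66.6 pos [ 0.602  -0.2697  0.0773] yaw 9.65 z [ 0.003  0.001 -1.   ] F [-8.8  2.6 29. ] T [0.5  1.5  0.05] op 0.267 q6 [-26.8  38.   97.2   0.2  44.7 -36.6]
```

Emit:
{"fn": "play_rows", "kwargs": {"plan": "0 0 0.002 0; 0 0 0.002 0; 0 0 0.002 0; 0 0 0.002 0; 0 0 0.1 0; 0 0 0.22 0; 0.02 0.04 0.35 0; 0.05 0.09 0.45 0", "hand": 0.5}}

```text
time_s: 67.65
position: [0.6147, -0.2472, 0.1911]
tcp_rot: [[-0.167, 0.986, 0.003], [0.986, 0.167, 0.0], [-0.0, 0.003, -1.0]]
wrist_force: [1.1, -0.6, -0.2]
opening: 0.502
```

Emit:
{"fn": "play_rows", "kwargs": {"plan": "0.03 0.04 0 0; 0.056 0.092 0 0; 0.056 0.092 0 0; 0.056 0.092 0 0; 0.056 0.092 0 0; 0.056 0.092 0 0; 0.056 0.092 0 0; 0.056 0.092 0 0"}}

```text
time_s: 68.65
position: [0.6286, -0.2243, 0.1911]
tcp_rot: [[-0.167, 0.986, 0.003], [0.986, 0.167, 0.0], [-0.0, 0.003, -1.0]]
wrist_force: [0.6, 1.1, -0.3]
opening: 0.501
```

Run:
```python
from h import *
o=st()
c=cap('wrist','w22.png'); marks(c,'wrist',['bolt0','drift','plate'])
d=cap('side','sd6.png'); marks(d,'side',['bolt0','drift','lid'])
```

```text
t 68.65 pos [ 0.6286 -0.2243  0.1911] yaw 9.62 z [ 0.003  0.    -1.   ] F [ 0.6  1.1 -0.3] T [0.01 0.01 0.05] op 0.501 q6 [-22.3  31.   91.4   0.1  57.4 -32. ]
bolt0 [([0.5907, -0.1865, 0.073], 0.77), ([0.6245, -0.2212, 0.0732], 0.6), ([0.6009, -0.2683, 0.0697], 0.57)]
drift [([0.624, -0.2236, 0.0707], 0.76)]
plate [([0.4721, -0.2485, 0.0631], 0.82)]
bolt0 [([0.5886, -0.1861, 0.0731], 0.53), ([0.6282, -0.224, 0.0689], 0.49), ([0.6012, -0.2681, 0.0707], 0.44)]
drift [([0.4599, 0.0185, 0.0753], 0.36), ([0.5997, -0.2681, 0.069], 0.26)]
lid [([0.4641, 0.0146, -0.0062], 0.92), ([0.6682, 0.1839, -0.002], 0.3)]
```

View pics/w22.png

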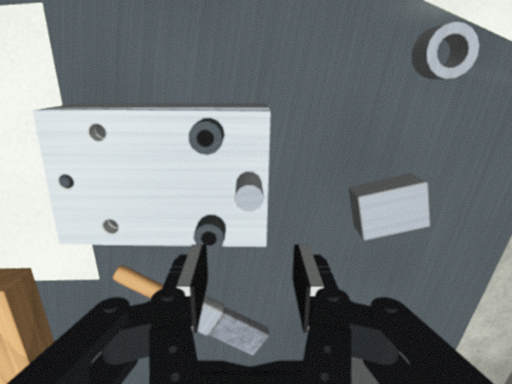

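Emit:
{"fn": "play_rows", "kwargs": {"plan": "0 0 -0.08 0; 0 0 -0.16 0; 0 0 -0.24 0; 0 0 -0.32 0; 0 0 -0.38 0; 0 0 -0.42 0; 0 0 -0.432 0; 0 0 -0.432 0"}}

```text
time_s: 70.05
position: [0.6289, -0.2243, 0.0833]
tcp_rot: [[-0.167, 0.986, 0.004], [0.986, 0.167, 0.0], [-0.0, 0.004, -1.0]]
wrist_force: [-0.5, -0.2, -0.0]
opening: 0.498
```

Emit:
{"fn": "play_rows", "kwargs": {"plan": "0 0 0 0; 0 0 0 0; 0 0 0 0; 0 0 0 0; 0 0 0 0; 0 0 0 0; 0 0 0 0; 0 0 0 0", "hand": 0, "newtons": 100}}

```text
time_s: 71.05
position: [0.6286, -0.2245, 0.0842]
tcp_rot: [[-0.167, 0.986, 0.004], [0.986, 0.167, 0.0], [-0.001, 0.004, -1.0]]
wrist_force: [-5.2, -1.2, 8.3]
opening: 0.212
```

Emit:
{"fn": "play_rows", "kwargs": {"plan": "0 0 0.02 0; 0 0 0.05 0; 0 0 0.08 0; 0 0 0.12 0; 0 0 0.18 0; 0 0 0.26 0; 0 0 0.36 0; 0 0 0.48 0"}}

```text
time_s: 72.05
position: [0.6286, -0.2243, 0.206]
tcp_rot: [[-0.167, 0.986, 0.004], [0.986, 0.167, 0.0], [-0.001, 0.004, -1.0]]
wrist_force: [-0.6, -0.3, -1.7]
opening: 0.213
```

Run:
```python
from h import *
o=st()
c=cap('wrist','w23.png'); marks(c,'wrist',['bolt0','drift','plate'])
```

```text
t 72.05 pos [ 0.6286 -0.2243  0.206 ] yaw 9.63 z [ 0.004  0.    -1.   ] F [-0.6 -0.3 -1.7] T [ 0.01 -0.06  0.03] op 0.213 q6 [-22.3  30.2  90.7   0.1  59.  -32. ]
bolt0 [([0.6003, -0.2648, 0.0705], 0.88), ([0.5901, -0.1855, 0.0715], 0.84)]
drift [([0.6262, -0.2204, 0.1952], 0.63)]
plate [([0.47, -0.2507, 0.0623], 0.74)]
```

View pics/w23.png

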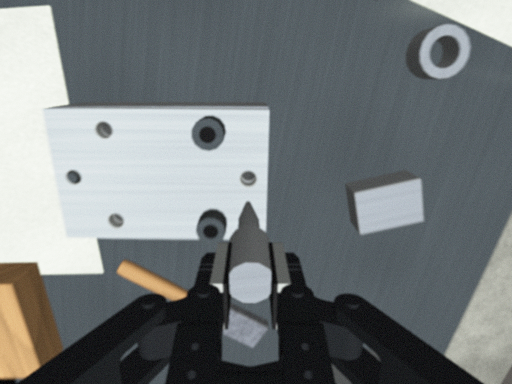

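Emit:
{"fn": "play_rows", "kwargs": {"plan": "-0.03 0.1 0 -0.02; -0.06 0.22 0 -0.04; -0.1 0.35 0 -0.06; -0.14 0.48 0 -0.08; -0.18 0.61 0 -0.1; -0.22 0.74 0 -0.12; -0.25 0.86 0 -0.13; -0.28 0.95 0 -0.13"}}

```text
time_s: 73.25
position: [0.5579, 0.0142, 0.2045]
tcp_rot: [[0.238, 0.971, 0.003], [0.971, -0.238, -0.002], [-0.002, 0.003, -1.0]]
wrist_force: [-0.1, -0.7, -0.9]
opening: 0.214
```

Emit:
{"fn": "play_rows", "kwargs": {"plan": "-0.03 0.12 0 0; -0.06 0.25 0 0; -0.1 0.38 0 0; -0.14 0.51 0 0; -0.18 0.64 0 0; -0.22 0.77 0 0; -0.26 0.88 0 0; -0.286 0.93 0 0"}}

```text
time_s: 74.25
position: [0.4854, 0.2477, 0.2038]
tcp_rot: [[0.237, 0.972, 0.002], [0.972, -0.237, -0.003], [-0.002, 0.002, -1.0]]
wrist_force: [-0.6, -0.3, -1.4]
opening: 0.21
```

Run:
```python
from h import *
o=st()
```

```text
t 74.25 pos [0.4854 0.2477 0.2038] yaw -13.7 z [ 0.002 -0.003 -1.   ] F [-0.6 -0.3 -1.4] T [ 0.01 -0.01  0.02] op 0.21 q6 [ 24.   21.  107.   -0.2  52.   37.8]
```

Emit:
{"fn": "play_rows", "kwargs": {"plan": "0.007 -0.006 -0.03 0; 0.007 -0.006 -0.08 0; 0.007 -0.006 -0.14 0; 0.007 -0.006 -0.2 0; 0.007 -0.006 -0.245 0; 0.007 -0.006 -0.262 0; 0.007 -0.006 -0.267 0; 0.007 -0.006 -0.267 0"}}

```text
time_s: 75.25
position: [0.4873, 0.2463, 0.1374]
tcp_rot: [[0.237, 0.972, 0.002], [0.972, -0.237, -0.003], [-0.002, 0.003, -1.0]]
wrist_force: [-0.0, -0.1, -1.6]
opening: 0.215
```

Run:
```python
from h import *
o=st()
c=cap('wrist','w24.png'); 
cv2.imwrite('pics/z13.png',cv2.resize(c['frame'][130:290,150:360],(800,610),interpolation=2)[:600])
```

```text
t 75.25 pos [0.4873 0.2463 0.1374] yaw -13.69 z [ 0.002 -0.003 -1.   ] F [-0.  -0.1 -1.6] T [-0.   -0.01  0.05] op 0.215 q6 [ 23.8  26.  110.4  -0.3  43.5  37.6]
```

View pics/z13.png

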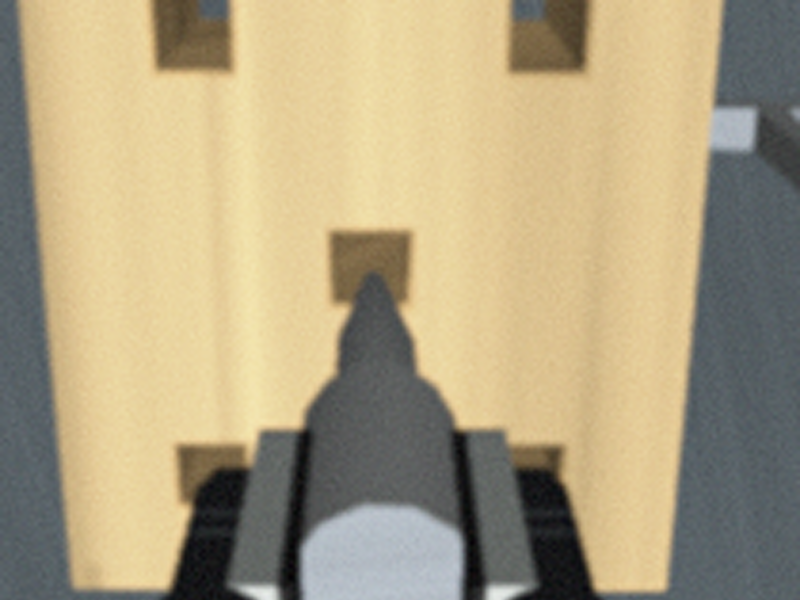

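Run:
```python
from h import *
o=ctrl.observe(); T=np.array(o['tcp_rot']); c=cap('wrist'); s=800/210
px=lambda u,v:(150+u/s-.5,130+v/s-.5)
n=ray(c,px(371,266.5),.06)
for v in(280,284): 
  tp=ray(c,px(374,v),o['position'][2]-.0662); d=tp-n; print('nest',n,'tip',tp,'tool dx,dy',T.T@d)
ht=ray(c,px(382,585),o['position'][2]+.0238); print('head top',ht, T.T@(ht-o['position']),T.T@(tp-o['position']))
```

```text
nest [0.48494224 0.2492743  0.06      ] tip [0.48591267 0.25069829 0.07124752] tool dx,dy [ 0.00159053  0.00063542 -0.01124912]
nest [0.48494224 0.2492743  0.06      ] tip [0.48572623 0.24994258 0.07124752] tool dx,dy [ 0.00081217  0.00063313 -0.01124755]
head top [0.48652878 0.24841583 0.16124752] [ 0.00179354 -0.00116616 -0.02380682] [ 0.00326845 -0.00254409  0.06618708]
```

Emit:
{"fn": "play_rows", "kwargs": {"plan": "-0.003 -0.004 0 0; -0.003 -0.004 -0.02 0; -0.003 -0.004 -0.04 0; -0.003 -0.004 -0.06 0; -0.003 -0.004 -0.08 0; -0.003 -0.004 -0.1 0; -0.003 -0.004 -0.12 0; -0.003 -0.004 -0.13 0"}}

```text
time_s: 76.35
position: [0.4864, 0.2453, 0.1046]
tcp_rot: [[0.237, 0.972, 0.002], [0.972, -0.237, -0.003], [-0.002, 0.002, -1.0]]
wrist_force: [0.2, -0.8, -2.0]
opening: 0.21
```

Run:
```python
from h import *
o=st()
```

```text
t 76.35 pos [0.4864 0.2453 0.1046] yaw -13.69 z [ 0.002 -0.003 -1.   ] F [ 0.2 -0.8 -2. ] T [-0.03  0.04 -0.02] op 0.21 q6 [ 23.7  28.7 111.9  -0.3  39.3  37.6]
```

Emit:
{"fn": "play_rows", "kwargs": {"plan": "0 0 -0.01 0; 0 0 -0.02 0; 0 0 -0.03 0; 0 0 -0.04 0; 0 0 -0.05 0; 0 0 -0.06 0; 0 0 -0.07 0; 0 0 -0.08 0"}}

```text
time_s: 77.35
position: [0.4864, 0.2453, 0.0844]
tcp_rot: [[0.237, 0.972, 0.002], [0.972, -0.237, -0.003], [-0.002, 0.002, -1.0]]
wrist_force: [0.1, -0.1, -1.2]
opening: 0.212
```

Run:
```python
from h import *
o=st()
```

```text
t 77.35 pos [0.4864 0.2453 0.0844] yaw -13.69 z [ 0.002 -0.003 -1.   ] F [ 0.1 -0.1 -1.2] T [ 0.01 -0.03 -0.05] op 0.212 q6 [ 23.7  30.5 112.6  -0.3  36.8  37.6]
```

No contact force. Continue to seated (TCP about 0.0722).

Emit:
{"fn": "play_rows", "kwargs": {"plan": "0 0 -0.01 0; 0 0 -0.02 0; 0 0 -0.03 0; 0 0 -0.038 0; 0 0 -0.044 0; 0 0 -0.048 0; 0 0 -0.051 0; 0 0 -0.051 0"}}

```text
time_s: 78.35
position: [0.4865, 0.2454, 0.0722]
tcp_rot: [[0.237, 0.972, 0.002], [0.972, -0.237, -0.002], [-0.002, 0.003, -1.0]]
wrist_force: [-2.7, 0.3, 10.1]
opening: 0.21
```

Run:
```python
from h import *
o=st()
```

```text
t 78.35 pos [0.4865 0.2454 0.0722] yaw -13.7 z [ 0.002 -0.002 -1.   ] F [-2.7  0.3 10.1] T [-0.12  0.55 -0.03] op 0.21 q6 [ 23.7  31.7 113.   -0.3  35.3  37.6]
```

Seated at the expected height with 10 N. Release, back off, and check everything.

Emit:
{"fn": "play_rows", "kwargs": {"plan": "0 0 0 0; 0 0 0 0; 0 0 0 0; 0 0 0 0; 0 0 0.12 0; 0 0 0.26 0; 0 0 0.42 0; 0 0 0.6 0", "hand": 0.5}}

```text
time_s: 79.35
position: [0.4861, 0.2452, 0.2232]
tcp_rot: [[0.237, 0.972, 0.001], [0.972, -0.237, -0.003], [-0.002, 0.002, -1.0]]
wrist_force: [0.8, 0.7, 0.5]
opening: 0.497
```

Run:
```python
from h import *
o=st()
c=cap('wrist','w25.png'); marks(c,'wrist',['drift','bolt0'])
d=cap('side','sd7.png'); marks(d,'side',['drift','bolt0','plate','plate_drift_hole','lid','hasp_pin','spacer','bushing','oil_can','brush','wrench'])
e=cap('scene','s7.png'); marks(e,'scene',['drift','bolt0','plate','plate_drift_hole','lid','hasp_pin','spacer','bushing','oil_can','brush','wrench'])
```

```text
t 79.35 pos [0.4861 0.2452 0.2232] yaw -13.7 z [ 0.001 -0.003 -1.   ] F [0.8 0.7 0.5] T [ 0.01  0.01 -0.01] op 0.497 q6 [ 23.7  19.6 105.9  -0.2  54.5  37.5]
drift [([0.4853, 0.2515, 0.0608], 0.6)]
bolt0 [([0.6642, 0.023, 0.0011], 0.27)]
drift [([0.4862, 0.2489, 0.0569], 0.49)]
bolt0 [([0.5914, -0.1851, 0.0722], 0.64), ([0.6024, -0.2691, 0.0712], 0.45)]
plate [([0.4711, -0.2482, 0.0587], 0.85), ([0.5991, -0.2699, 0.0596], 0.42)]
plate_drift_hole [([0.6261, -0.223, 0.0686], 0.85)]
lid [([0.4606, 0.0157, -0.0054], 0.62)]
hasp_pin [([0.6607, -0.0396, 0.0029], 0.58), ([0.7848, -0.0855, -0.0021], 0.41)]
spacer [([0.7896, -0.0861, -0.0033], 0.55)]
bushing [([0.6697, 0.1856, -0.0019], 0.58)]
oil_can [([0.6017, 0.4288, 0.0], 0.58)]
brush [([0.5887, -0.4127, 0.0032], 0.79)]
wrench [([0.7535, 0.2765, 0.0001], 0.67), ([0.5142, -0.2824, 0.0578], 0.59), ([0.5521, -0.2356, -0.0016], 0.36)]
drift [([0.4858, 0.2501, 0.0603], 0.65), ([0.6628, 0.0218, -0.0016], 0.55), ([0.6251, -0.2204, 0.0614], 0.38)]
bolt0 [([0.6008, -0.2677, 0.0725], 0.56), ([0.5848, -0.1877, 0.0704], 0.51), ([0.6274, -0.2214, 0.0725], 0.29)]
plate [([0.4772, -0.2526, 0.0592], 0.88)]
plate_drift_hole [([0.6247, -0.224, 0.0707], 0.69)]
lid [([0.4629, 0.0143, -0.0065], 0.61)]
hasp_pin [([0.6607, -0.0369, 0.004], 0.51)]
spacer [([0.7877, -0.0871, -0.0031], 0.69)]
bushing [([0.6666, 0.1899, -0.0041], 0.58), ([0.7871, -0.091, -0.0031], 0.58)]
oil_can [([0.5974, 0.4303, -0.0028], 0.88)]
brush [([0.7493, 0.2769, -0.0032], 0.7), ([0.5848, -0.4085, 0.0023], 0.67)]
wrench [([0.7514, 0.2769, -0.0032], 0.6)]
```

View pics/w25.png

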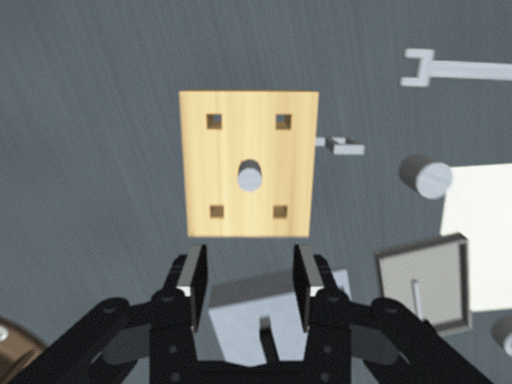

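View pics/sd7.png

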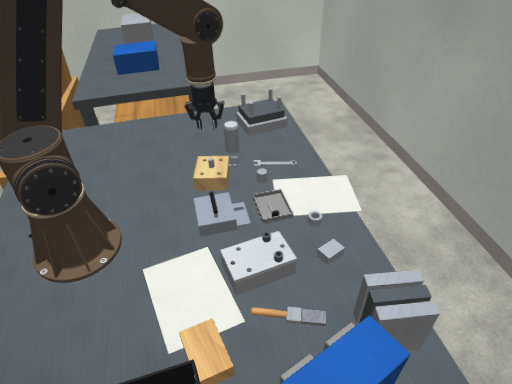

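View pics/s7.png

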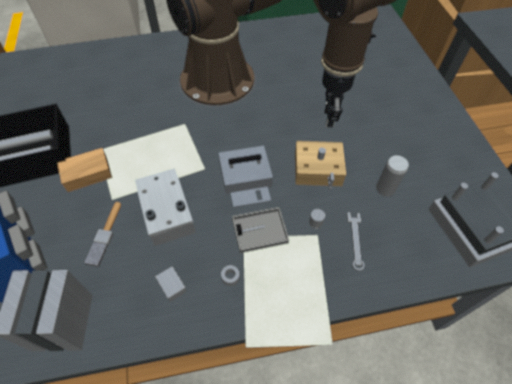

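Emit:
{"fn": "play_rows", "kwargs": {"plan": "0.06 -0.12 0.05 0; 0.14 -0.25 0.1 0; 0.22 -0.38 0.1 0; 0.3 -0.51 0.1 0; 0.38 -0.64 0.1 0; 0.46 -0.77 0.1 0; 0.54 -0.9 0.1 0; 0.6 -1 0.1 0"}}

```text
time_s: 81.7
position: [0.6372, -0.006, 0.2471]
tcp_rot: [[0.237, 0.971, 0.002], [0.971, -0.237, -0.003], [-0.002, 0.003, -1.0]]
wrist_force: [0.2, -0.0, 0.1]
opening: 0.499
```

Emit:
{"fn": "play_rows", "kwargs": {"plan": "0.03 -0.1 0 0; 0.06 -0.2 0 0; 0.08 -0.3 0 0; 0.1 -0.4 0 0; 0.1 -0.46 0 0; 0.1 -0.46 0 0; 0.1 -0.46 0 0; 0.1 -0.46 0 0"}}

```text
time_s: 82.7
position: [0.6622, -0.1202, 0.2472]
tcp_rot: [[0.237, 0.972, 0.002], [0.972, -0.237, -0.002], [-0.002, 0.003, -1.0]]
wrist_force: [0.5, -0.4, -0.7]
opening: 0.5
```

Run:
```python
from h import *
o=st()
c=cap('wrist','w26.png'); marks(c,'wrist',['hasp_pin','tray','plate','bolt0'])
```

```text
t 82.7 pos [ 0.6622 -0.1202  0.2472] yaw -13.68 z [ 0.002 -0.002 -1.   ] F [ 0.5 -0.4 -0.7] T [ 0.03 -0.    0.03] op 0.5 q6 [-12.8  28.5  87.3  -0.1  64.    0.9]
hasp_pin [([0.657, -0.0347, 0.0014], 0.78)]
tray [([0.6634, 0.0219, -0.0016], 0.85)]
plate []
bolt0 [([0.5988, -0.263, 0.0699], 0.66), ([0.5931, -0.189, 0.0717], 0.61), ([0.4588, 0.0154, -0.0033], 0.42)]
```

View pics/w26.png

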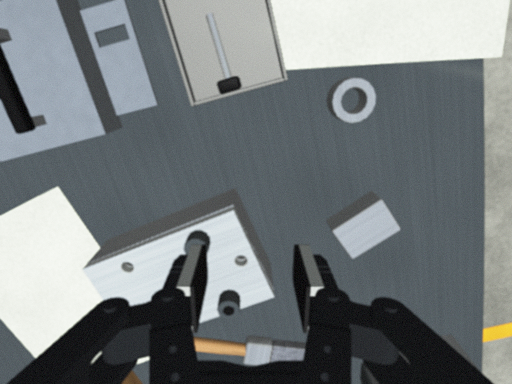

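The picture shows the pin flat on the tray floor, with its grip at about (229,85), inside the wall. The plate is true with both bolts in. The gripper touches nothing, so I hand in.

Run:
```python
from h import *
print(ctrl.job_done()); st()
```

```text
the job is handed in; nothing more can be done
None
the job is handed in; nothing more can be done
```

The whole job is done as asked and handed in at about 83 s. Only two bolts were in the crate, and both are fitted.

- **Pin:** I pulled it from the hasp and set it in the grey tray. It was later knocked about 35 mm along the tray while the arm was elsewhere. My last picture shows it still on the tray floor, inside the wall.
- **Lid:** I lifted it off and stood it rim down between the crate and the mould, clear of both. I set it down rather hard, with about 63 N at the wrist (the limit is 120 N).
- **Drift and plate:** I measured the plate about 4.3° askew, more than the stated 1 to 2.6°, so the drift hole was about 11.6 mm off. I dragged the plate over with the drift's tip, then pushed the drift home. The plate holes then matched the mould's to about 0.3 mm in the picture.
- **Bolts:** They went into the holes at (+45, +42) and (+45, −42) while the drift was in. Both stopped at the seated height with about 30 N of push.
- **Drift returned:** It is back in its nest, stopped at the expected height.

**Last checks:** The final pictures show both bolt heads down and the plate in place on the mould. The drift is in the centre nest, and the other things are where they were, to within a few millimetres. The gripper was clear of everything at hand-in. The networks gave a few false bolt and drift reports, which the pictures contradicted.

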